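Lay out mould inserts and compound on the sloped polishing rest

TASK

Set out the next polishing job on the sloped wooden rest: put the three mould inserts in a row against the lower cleat, each centred in its bay - the largest in the end bay beside the paste pot, the smallest in the end bay beside the oil bottle, and the middle-sized one between them. Each insert lies flat on the board, cavity up, its long side running straight up the slope and its lower end touching the cleat. Lay the green-and-cream compound bar on its broad base behind the middle insert, centred on it, lengthwise along the upper cleat and touching it from the uphill side; leave the pot and the bottle where they stand.

Things in the scene. Friction and masses are not known exactly. Their poses are not given: they have to be found in the camera images.
- board: Fixed pale wood board sloping up 14 deg, on the left. Origin on its face at mid-width, at the uphill side of the lower dark cleat, 22 mm above the bench. x up the slope, y left along the cleats, z out of the face. Spans x -14..173, y -125..125 mm. Cleats 8 mm high across its whole width: lower x -12..0, upper x 95..105. Thin lines at y +-40 part three bays, centres y -80, 0, 80. Things left on it do not slide.
- insert_large: The largest of three plain machined steel mould inserts: a rectangular block, small round cavity in its upper face. 40 x 56 x 24 mm (x, y, z; top details reach 26 mm). Origin at the centre of its underside, y along the long side, z up. Loose, flat on the right of the bench at the start; grasp across the 40 mm. Touching the lower cleat, its origin is 28 mm up-slope of it.
- insert_medium: The middle-sized of three plain machined steel mould inserts: a rectangular block, small round cavity in its upper face. 34 x 46 x 22 mm (x, y, z; top details reach 24 mm). Origin at the centre of its underside, y along the long side, z up. Loose, flat on the right of the bench at the start; grasp across the 34 mm. Touching the lower cleat, its origin is 23 mm up-slope of it.
- insert_small: The smallest of three plain machined steel mould inserts: a rectangular block, small round cavity in its upper face. 32 x 38 x 18 mm (x, y, z; top details reach 20 mm). Origin at the centre of its underside, y along the long side, z up. Loose, flat on the right of the bench at the start; grasp across the 32 mm. Touching the lower cleat, its origin is 19 mm up-slope of it.
- compound_bar: Bar of polishing compound, half green, half cream, 39 x 89 x 31 mm (x, y, z). Origin at the centre of its underside, y along its length, z up. Loose, flat on the right of the bench at the start; grasp across the 39 mm. Touching the upper cleat, its origin is at board x = 124 mm; there fingertips must stay over 8 mm above the board to clear the cleat.
- paste_pot: Round glass paste pot with a yellow-brown screw lid, 57 mm across, 36 mm high, standing loose on the bench off one end of the sloped rest (left or right, varies), about 185 mm from its middle. Origin at the centre of its underside. Shows which end gets the largest insert; not to be moved.
- oil_bottle: White squeeze bottle with a pointed spout, 30 x 50 mm, 84 mm high, loose, standing on the bench off the other end of the rest. Origin at the centre of its underside. Shows which end gets the smallest insert; not to be moved.
Mind the look-alikes: they are no part of the job. What is shaped like the compound_bar but blue or red is not meant. What is shaped like the insert_large but purple is not meant.

How it is judged:
By the outcome, as a careful person would: the job done as asked, in the order asked, and still so for the second after the job is handed in, with the robot touching nothing.
It also fails if it takes over 125 s, if anything falls off the work surface, if the arm or the gripper's body presses on something with over 40 N, if the wrist force passes 120 N, or if a joint passes its speed limit or range.

ROBOT

A 6-joint arm with a two-finger parallel gripper is mounted at the origin on a cart in front of the work surface, level with it; the furniture and walls round the work are solid. World frame = base frame: x ahead of the robot, y to its left, z up, the work surface at z = 0. Lengths are in m, angles in degrees, forces in N, time in s.
With the tool pointing down it reaches from about 0.275 to 0.775 m from the base axis. Payload 14.6 kg.
Tool frame: the origin (TCP) lies at the centre of the arm's flange, where the gripper is bolted on; the fingertips stand 173 mm ahead of it and the grasp point (between the pads) lies 155 mm ahead of it; z points along the fingers, y is the line along which they close (so a half turn about z gives the same grasp; the last joint's range is limited). The gripper opens to 85 mm and grips with 20 to 120 N. Pads are 22 mm wide; open, the fingers measure 114 mm over their backs; the gripper's body (76 mm by 85 mm) begins 54 mm behind the grasp point. The pads swing forward as they close: fully open they stand 13 mm farther back than shut.
Start: joints at [63.123, 15.075, -2.767, 72.158, 0, 81.102], TCP at [0.162, 0.499, 0.405] pointing down, gripper open.
Joint ranges: [-151.79, 151.79], [-50.71, 97.33], [-67.44, 78.34], [-121.81, 120.89], [-77.56, 73.72], [-180, 180]. Speed limits (degrees/s): [108.29, 108.29, 147.25, 159.86, 180, 180].

INTERFACE

Orientations are given as a 3x3 rotation matrix whose columns are the frame's x, y, z axes.
In Python, from plant import arm gives the robot as it stands.
- The arm moves only by the tool play_rows, never from a script. Its argument "deltas" is one flat list of numbers, 5 for each row, row after row: the shift along the tool's x, y, z normalised to -1 to 1, where 1 is 0.04 m, then the turn about the tool's z normalised to -1 to 1, where 1 is 4 degrees, then the closure, from 0 (fully open) to 1 (shut). A call has 1 to 5 rows; each row shifts and turns the commanded pose from where the row before left it, along the tool's axes as they then stand; what a row does not reach is not made up. A row lasts 1/12 s, in which the tool goes at most 41.7 mm and 7.16 degrees, less where a joint would pass 70% of its speed; a pose out of reach is approached as far as the arm can. A call with a number of a shift or a turn outside -1 to 1 is refused whole. A call with a gripper value outside its range is refused whole. The fingers move at their own pace and stop on an object; "newtons" is the grip in N (left out, the last holds). Time passes only in rows, so rows that do not move let the fingers close. It gives the time, the measured TCP pose, the force, the opening and the grip force at its end, in the units of the state.
- arm.observe(): the state, without advancing time (a new reading comes with each control period).
- arm.capture(name): name is "side" or "top" or "wrist"; returns (picture, depth): 480x640x3 uint8, red, green, blue; 480x640 float32, m along the optical axis (not along the pixel's ray), 0 where there is no reading.
- arm.get_calibration(name): a dict with "fx", "fy", "cx", "cy" (pixels), "k1" (the pictures are not rectified: a ray, as slopes to the right and down, at radius r is drawn at 1 + k1 r^2 times it, then the intrinsics apply), "R" (3x3) and "t" (3): a world point X has camera coordinates R X + t; the wrist camera has in their place "hand_eye" (4x4, takes a point from camera to tool coordinates, whose origin is the TCP and whose axes are the flange's). Camera axes: x right, y down, z forward; pixel columns grow to the right and rows downward; lengths in m; the calibration is good to about 2 mm. A picture is of the moment at which its call begins: read the wrist's pose just before it. get_calibration takes no time and is no camera call.
- arm.job_done(): hands the job in; it is judged then, once.
The state is a dict: "clock": time; "joints": joint angles; "qvel": joint speeds; "joint_torque": joint torques, N m; "position": TCP position; "ee_rot": TCP orientation; "ft_force": force on the tool from outside, world axes, zero at the start; "wrist_torque": the same for the moment, N m; "width": finger opening in m; "finger_force": force on a finger pad.
Only numpy, scipy, OpenCV 4.12 (cv2) and the standard library are available. Lean on these libraries where they do the work, as an engineer would, in place of code of your own. Each camera call takes 0.05 s, during which the arm holds its last target. There are 200 camera calls.

## Working session

There is one attempt and no reset: what is moved stays moved. The work goes in short steps, Python scripts to look and compute and a tool call to move; the robot and the scene stay as the last step left them, time stands still between calls to the robot, and variables do not carry over. Pictures are saved under pics/ and viewed, at most 14 in all, crops included, and the job is handed in when it is done.

Besides the shell and the picture viewer there is one more tool, called after "Request:" in YAML: its name, and indented under it one key for each argument. play_rows: Moves the arm, as the interface text tells. Its arguments: {"type":"object","properties":{"deltas":{"type":"array","items":{"type":"number"}},"newtons":{"type":"number"}},"required":["deltas"]}

```bash
ls; mkdir -p pics; cat > h.py <<'E'
import numpy as np, cv2
from plant import arm
def world(name,u,v,d,cal=None,st=None):
    c=cal or arm.get_calibration(name)
    K=np.array([[c['fx'],0,c['cx']],[0,c['fy'],c['cy']],[0,0,1.]])
    p=cv2.undistortPoints(np.array(np.stack([u,v],-1),float).reshape(-1,1,2),K,np.array([c['k1'],0,0,0.]))[:,0]
    d=np.asarray(d,float).ravel()
    X=np.c_[p*d[:,None],d]
    if 'R' in c: return (X-np.array(c['t']))@np.array(c['R'])
    H=np.array(c['hand_eye']); T=X@H[:3,:3].T+H[:3,3]
    return T@np.array(st['ee_rot']).T+np.array(st['position'])
def cloud(name):
    st=arm.observe(); im,dp=arm.capture(name)
    v,u=np.mgrid[:480,:640]
    W=world(name,u.ravel(),v.ravel(),dp.ravel(),st=st).reshape(480,640,3)
    W[dp==0]=np.nan
    return im,W,st
E
python3 - <<'E'
from h import *
for n in ['top','side','wrist']:
    im,W,st=cloud(n); cv2.imwrite(f'pics/{n}0.png',im[...,::-1]); np.save(f'{n}0.npy',W)
    print(n,arm.get_calibration(n))
print(st)
E
```

```text
pics
top {'fx': 463.6612524228772, 'fy': 463.6612524228772, 'cx': 325.0298934832755, 'cy': 242.35143926226408, 'k1': -0.12423842065035902, 'R': array([[-0.10129252, -0.99485409,  0.00227435],
       [-0.95789409,  0.09691151, -0.27027221],
       [ 0.268661  , -0.02955514, -0.96278126]]), 't': array([0.08246838, 0.52295695, 1.49249278])}
side {'fx': 447.6984655231514, 'fy': 447.6984655231514, 'cx': 317.1223921535713, 'cy': 246.81295799108622, 'k1': 0.021073074166725537, 'R': array([[ 0.98670831,  0.16165884, -0.01652687],
       [ 0.07631462, -0.5507695 , -0.83116126],
       [-0.14346706,  0.81885247, -0.55578578]]), 't': array([-0.54255523,  0.01124358,  1.44423849])}
wrist {'fx': 354.80552135090903, 'fy': 354.80552135090903, 'cx': 315.4713072415031, 'cy': 241.40844795652563, 'k1': -0.011208057535209304, 'hand_eye': array([[-3.00024903e-04, -9.46656298e-01, -3.22244882e-01,
         8.19052671e-02],
       [ 9.99999745e-01, -4.92991234e-04,  5.17210480e-04,
         9.80909664e-05],
       [-6.48484461e-04, -3.22244644e-01,  9.46656204e-01,
         3.00077034e-02],
       [ 0.0000
[... 168 characters left out ...]
01,
       -2.52005481e-04,  8.11032171e+01]), 'qvel': array([ 0.0892566 , -0.05094023,  0.10769575,  0.01603847,  0.1299249 ,
       -0.0767046 ]), 'joint_torque': array([ 3.86072119e-03, -6.38576317e+01,  3.85063827e+01,  1.00471507e-02,
       -5.99965142e-05,  1.96924503e-05]), 'position': array([0.16201396, 0.49929003, 0.4042704 ]), 'ee_rot': array([[-9.51165993e-01,  3.08679564e-01, -4.25641066e-04],
       [ 3.08679825e-01,  9.51165624e-01, -8.49568423e-04],
       [ 1.42610740e-04, -9.39467402e-04, -9.99999549e-01]]), 'ft_force': array([1.75329141, 0.40027479, 0.55207684]), 'wrist_torque': array([0.04312736, 0.00727483, 0.0367251 ]), 'finger_force': 0.0, 'width': 0.08517662438882193}
```

View pics/top0.png

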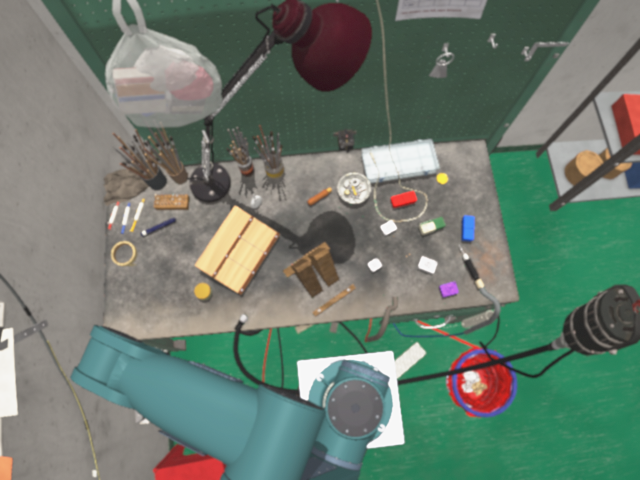

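View pics/side0.png

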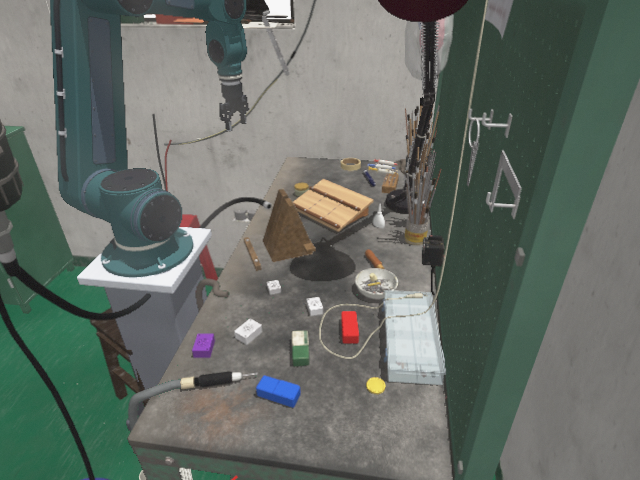

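The top view shows the board at (237,250), pot at (203,291) and bottle at (256,200). The inserts are at (388,228), (375,265) and (427,265), and the green/cream bar is at (431,227). Look-alikes: red (403,200), blue (468,228), purple (449,290). A brown stand at (313,270) lies between the two sides.

```bash
python3 - <<'E'
from h import *
im=cv2.imread('pics/top0.png'); W=np.load('top0.npy')
a=cv2.resize(im[170:310,180:320],None,fx=4,fy=4,interpolation=cv2.INTER_CUBIC)
b=cv2.resize(im[210:310,355:485],None,fx=4,fy=4,interpolation=cv2.INTER_CUBIC)
o=np.zeros((560,800,3),np.uint8)
cv2.imwrite('pics/a.png',a)
for n,(u,v) in dict(i1=(388,228),i2=(375,265),i3=(427,265),bar=(431,227),pot=(203,291),bot=(256,200),purple=(449,290),red=(403,200),bl=(468,228)).items():
    print(n,W[v,u].round(3))
# height blobs on right
z=W[...,2]; m=((z>.010)&(z<.06)).astype(np.uint8); m[:, :355]=0; m[:185]=0;m[300:]=0
n,l,s,c=cv2.connectedComponentsWithStats(m)
for k in range(1,n):
    if s[k,4]<60: continue
    p=W[l==k]; zt=np.percentile(p[:,2],80); t=p[p[:,2]>zt-.006][:,:2].astype(np.float32)
    print(c[k].round(),s[k,4],'z',zt.round(4),cv2.minAreaRect(t))
# board plane
h=cv2.cvtColor(im,cv2.COLOR_BGR2HSV); 
mask=np.zeros(z.shape,np.uint8); cv2.fillPoly(mask,[np.array([[237,207],[278,237],[240,292],[197,264]])],1)
P=W[mask>0]; P=P[~np.isnan(P[:,0])]
c0=np.c_[P[:,:2],np.ones(len(P))]; w=np.ones(len(P),bool)
for _ in range(6):
    q=np.linalg.lstsq(c0[w],P[w,2],rcond=None)[0]; r=P[:,2]-c0@q; w=abs(r)<.004
print('plane',q,np.degrees(np.arctan(np.hypot(*q[:2]))),'upslope az',np.degrees(np.arctan2(q[1],q[0])),w.mean(),P[w].mean(0))
p=P[r>.005]; print(len(p)); np.save('cl.npy',p)
# obstacles: stand height & others
for nm,(u0,u1,v0,v1) in dict(stand=(282,342,240,300),lamp=(280,375,0,95),arm=(200,280,40,140),bag=(250,330,150,240)).items():
    Q=W[v0:v1,u0:u1].reshape(-1,3); Q=Q[Q[:,2]>.03]; print(nm,np.nanpercentile(Q,[1,99],axis=0).round(3).tolist())
E
```

```text
i1 [ 0.571 -0.198  0.027]
i2 [ 0.445 -0.136  0.02 ]
i3 [ 0.425 -0.314  0.026]
bar [ 0.558 -0.349  0.031]
pot [0.411 0.458 0.03 ]
bot [0.716 0.256 0.044]
purple [ 0.331 -0.377  0.025]
red [ 0.668 -0.265  0.033]
bl [ 0.542 -0.482  0.028]
[362. 193.] 122 z 0.0287 ((0.7084478139877319, -0.12398288398981094), (0.050008662045001984, 0.06995511054992676), 85.39735412597656)
[403. 199.] 290 z 0.0324 ((0.6752040982246399, -0.26721879839897156), (0.04030725359916687, 0.09267738461494446), 9.350166320800781)
[468. 228.] 301 z 0.0325 ((0.5462462902069092, -0.48412689566612244), (0.041723061352968216, 0.08915697038173676), 79.97895050048828)
[432. 225.] 292 z 0.0326 ((0.5673852562904358, -0.3566473126411438), (0.03826357424259186, 0.09280789643526077), 13.993885040283203)
[387. 228.] 136 z 0.0244 ((0.575520396232605, -0.19831137359142303), (0.033553000539541245, 0.04573036730289459), 23.199565887451172)
[477. 278.] 344 z 0.0254 ((0.36185553669929504, -0.48476991057395935), (0.18690694868564606, 0.031636763364076614), 22.800308227539062)
[427. 265.] 205 z 0.0257 ((0.42679378390312195, -0.3166199326515198), (0.056065212935209274, 0.042523093521595), 63.57674026489258)
[374. 265.] 105 z 0.0195 ((0.4476584196090698, -0.1325686275959015), (0.03229635953903198, 0.03832902014255524), 25.375944137573242)
[448. 289.] 206 z 0.026 ((0.3367404341697693, -0.3771466612815857), (0.04004131630063057, 0.05863664299249649), 8.32486629486084)
plane [ 0.14136006  0.19641541 -0.10059141] 13.603775000551282 upslope az 54.25745677618258 0.6374334547492295 [0.54078665 0.33230133 0.04105616]
580
stand [[0.368, 0.003, 0.032], [0.527, 0.17, 0.189]]
lamp [[0.688, -0.143, 0.376], [0.904, 0.112, 0.862]]
arm [[0.782, 0.116, 0.163], [0.906, 0.382, 0.752]]
bag [[0.576, 0.135, 0.03], [0.902, 0.283, 0.241]]
```

View pics/a.png

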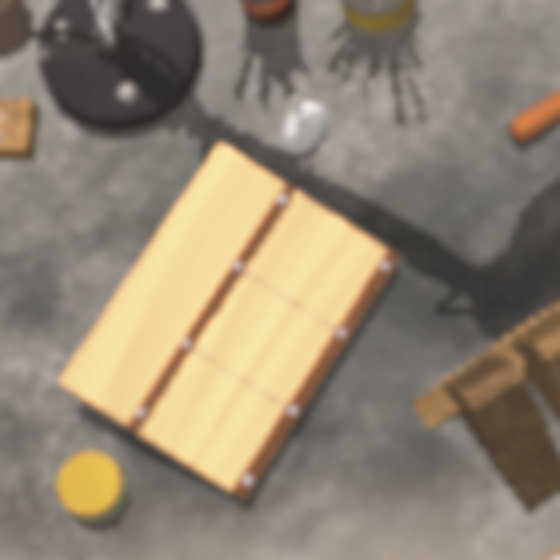

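View pics/wrist0.png

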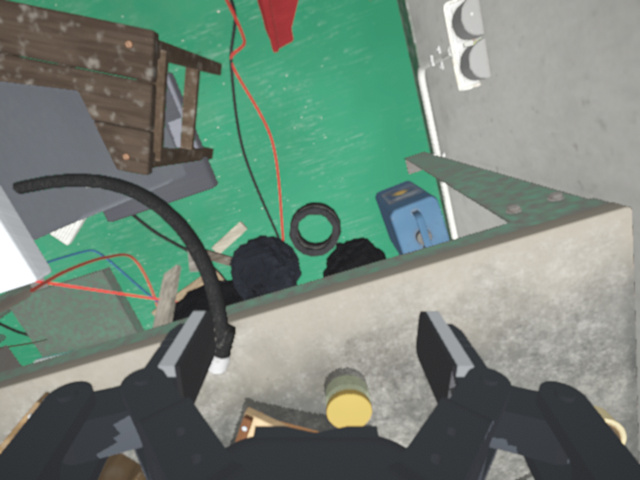

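The crop shows the lower cleat facing the stand side, at lower right from (245,485) to (390,260), with the pot at (90,485) on board +y. The bottle's position is less certain. The wrist camera sees the bench edge and the pot. Next I'll move over the board and look from near.

```bash
cat >> h.py <<'E'
def psi(st): R=st['ee_rot']; return np.degrees(np.arctan2(R[1,0],R[0,0]))
def plan(wps,close=0.,start=None):
    """wps: (x,y,z,psi[,closure][,minrows]); prints calls of 5 rows in move units"""
    st=arm.observe(); p=np.array(st['position']); a=psi(st)
    if start is not None: p,a=np.array(start[:3],float),start[3]
    rows=[]
    for w in wps:
        q=np.array(w[:3]); da=w[3]-a; da=(da+180)%360-180
        n=max(1,int(np.ceil(max(np.linalg.norm(q-p)/.036,abs(da)/3.9))),w[5] if len(w)>5 else 0)
        if len(w)>4: close=w[4]
        for k in range(n):
            d=(q-p)/(n-k); t=np.radians(a); s=(w[3]-a+180)%360-180; s/= (n-k)
            r=np.round([(d[0]*np.cos(t)+d[1]*np.sin(t))/.04,(d[0]*np.sin(t)-d[1]*np.cos(t))/.04,-d[2]/.04,-s/4],2)
            rows.append([*r,close]); r=r*.04
            p=p+np.array([r[0]*np.cos(t)+r[1]*np.sin(t),r[0]*np.sin(t)-r[1]*np.cos(t),-r[2]]); a-=r[3]*100
    for i in range(0,len(rows),5): print(','.join(('%.2f'%v).rstrip('0').rstrip('.') for r in rows[i:i+5] for v in r))
    print('end',p.round(4),round(a,2))
E
python3 - <<'E'
from h import *
plan([(.50,.29,.42,234)])
E
```

```text
-0.51,-0.12,-0.02,-0.95,0,-0.5,-0.16,-0.02,-0.95,0,-0.49,-0.19,-0.02,-0.95,0,-0.47,-0.22,-0.02,-0.95,0,-0.46,-0.25,-0.02,-0.95,0
-0.44,-0.28,-0.02,-0.95,0,-0.42,-0.31,-0.02,-0.95,0,-0.4,-0.34,-0.02,-0.95,0,-0.37,-0.37,-0.02,-0.94,0,-0.35,-0.39,-0.02,-0.95,0
-0.32,-0.41,-0.02,-0.94,0,-0.3,-0.43,-0.02,-0.95,0,-0.27,-0.45,-0.02,-0.94,0,-0.24,-0.47,-0.02,-0.95,0,-0.2,-0.48,-0.02,-0.94,0
-0.17,-0.49,-0.02,-0.95,0,-0.14,-0.5,-0.02,-0.94,0,-0.1,-0.51,-0.03,-0.95,0,-0.07,-0.53,-0.02,-0.94,0
end [0.5    0.2898 0.4199] 233.98
```

Request:
play_rows:
  deltas: [-0.51,-0.12,-0.02,-0.95,0,-0.5,-0.16,-0.02,-0.95,0,-0.49,-0.19,-0.02,-0.95,0,-0.47,-0.22,-0.02,-0.95,0,-0.46,-0.25,-0.02,-0.95,0]

```text
clock: 0.57
position: [0.252, 0.444, 0.4086]
ee_rot: [[-1.0, -0.021, -0.0], [-0.021, 1.0, -0.0], [0.0, -0.0, -1.0]]
ft_force: [0.1, -0.0, 0.2]
width: 0.0853
finger_force: 0.0
```

Request:
play_rows:
  deltas: [-0.44,-0.28,-0.02,-0.95,0,-0.42,-0.31,-0.02,-0.95,0,-0.4,-0.34,-0.02,-0.95,0,-0.37,-0.37,-0.02,-0.94,0,-0.35,-0.39,-0.02,-0.95,0]

```text
clock: 0.98
position: [0.3409, 0.3887, 0.4126]
ee_rot: [[-0.939, -0.345, -0.0], [-0.345, 0.939, -0.0], [0.0, -0.0, -1.0]]
ft_force: [-0.7, 0.4, -0.1]
width: 0.0852
finger_force: 0.0
```

Request:
play_rows:
  deltas: [-0.32,-0.41,-0.02,-0.94,0,-0.3,-0.43,-0.02,-0.95,0,-0.27,-0.45,-0.02,-0.94,0,-0.24,-0.47,-0.02,-0.95,0,-0.2,-0.48,-0.02,-0.94,0]

```text
clock: 1.4
position: [0.43, 0.3336, 0.4165]
ee_rot: [[-0.777, -0.63, -0.0], [-0.63, 0.777, -0.0], [0.0, 0.0, -1.0]]
ft_force: [0.1, 0.1, -0.2]
width: 0.0854
finger_force: 0.0
```

Request:
play_rows:
  deltas: [-0.17,-0.49,-0.02,-0.95,0,-0.14,-0.5,-0.02,-0.94,0,-0.1,-0.51,-0.03,-0.95,0,-0.07,-0.53,-0.02,-0.94,0,0,0,0,0,0]

```text
clock: 1.82
position: [0.5025, 0.2882, 0.4197]
ee_rot: [[-0.587, -0.81, 0.0], [-0.81, 0.587, -0.001], [0.0, -0.0, -1.0]]
ft_force: [-0.3, -0.4, -0.1]
width: 0.0854
finger_force: 0.0
```

```bash
python3 - <<'E'
from h import *
im,W,st=cloud('wrist'); cv2.imwrite('pics/w1.png',im[...,::-1]); np.save('w1.npy',W); np.save('w1s.npy',np.r_[st['position'],np.array(st['ee_rot']).ravel()])
print(st['position'],psi(st),np.abs(st['qvel']).max(),st['clock'])
E
```

```text
[0.50252719 0.28817321 0.41969996] -125.92737153241927 9.119755223494296 1.8167
```

View pics/w1.png

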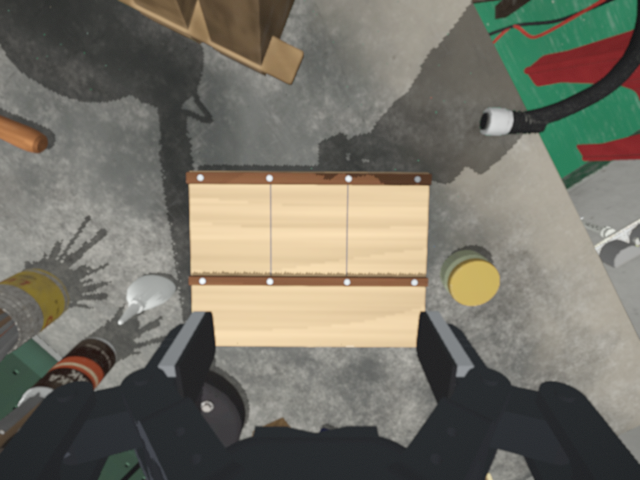

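The wrist view confirms it: pot at (473,282) on board +y (right), bottle at (148,295) on -y (left). The lower cleat is at row 178 and the upper at row 281. Next I'll fit the board pose.

```bash
cat > board.py <<'E'
from h import *
from scipy.optimize import least_squares
def bpose(q):
    A=np.radians(q[2]); s=np.radians(14)
    x=np.array([np.cos(s)*np.cos(A),np.cos(s)*np.sin(A),np.sin(s)]); y=np.array([-np.sin(A),np.cos(A),0])
    return np.c_[x,y,np.cross(x,y)],np.array([q[0],q[1],.022])
def proj(name,X,st=None):
    c=arm.get_calibration(name)
    if 'R' in c: P=X@np.array(c['R']).T+c['t']
    else:
        H=np.array(c['hand_eye']); P=((X-st['position'])@st['ee_rot']-H[:3,3])@H[:3,:3]
    r=P[:,:2]/P[:,2:]; r=r*(1+c['k1']*(r**2).sum(1)[:,None])
    return r*[c['fx'],c['fy']]+[c['cx'],c['cy']]
E
python3 - <<'E'
from board import *
im=cv2.imread('pics/w1.png'); s=np.load('w1s.npy'); st=dict(position=s[:3],ee_rot=s[3:].reshape(3,3)); W=np.load('w1.npy')
g=cv2.cvtColor(im,cv2.COLOR_BGR2GRAY).astype(float); g=cv2.GaussianBlur(g,(0,0),.8)
def edge(line,lo,hi): # subpixel max gradient
    d=np.abs(np.diff(line[lo:hi])); k=d.argmax()
    if 0<k<len(d)-1: o=.5*(d[k-1]-d[k+1])/(d[k-1]-2*d[k]+d[k+1])
    else:o=0
    return lo+k+.5+o
ob=[]
for u in list(range(212,262,6))+list(range(280,340,6))+list(range(358,410,6)):
    ob.append(('x',0,.008,u,edge(g[:,u],178,192)))
    ob.append(('x',.095,0,u,edge(g[:,u],268,281)))
for v in range(195,270,5):
    ob.append(('y',-.125,0,edge(g[v],180,198),v)); ob.append(('y',.125,0,edge(g[v],420,438),v))
    for a,y in ((262,-.04),(340,.04)): ob.append(('y',y,0,a+g[v,a:a+16].argmin(),v))
def res(q,full=False):
    R,o=bpose(q); r=[]
    for k,c,z,u,v in ob:
        L=np.array([[c,-.125,z],[c,.125,z]]) if k=='x' else np.array([[0,c,z],[.095,c,z]])
        n=9; L=L[0]+np.linspace(0,1,n)[:,None]*(L[1]-L[0])
        p=proj('wrist',L@R.T+o,st)
        r.append(v-np.interp(u,p[:,0],p[:,1]) if k=='x' else u-np.interp(v,p[:,1],p[:,0]))
    return np.array(r)
f=least_squares(res,[.5,.27,54],loss='soft_l1'); r=res(f.x)
for key in sorted(set(o[:3] for o in ob)): 
    rr=[x for x,o in zip(r,ob) if o[:3]==key]; print(key,np.round(np.median(rr),2),np.round(np.std(rr),2))
print(f.x); np.save('board.npy',f.x)
R,o=bpose(f.x)
for n,Wn in (('w',W),('top',np.load('top0.npy'))):
    B=(Wn.reshape(-1,3)-o)@R
    for x0,x1 in((.02,.08),(.12,.16)):
        k=(B[:,0]>x0)&(B[:,0]<x1)&(abs(B[:,1])<.1)&(abs(B[:,2])<.02); print(n,'face z',np.median(B[k,2]).round(4))
for n,q in (('pot',(473,282)),('bot',(148,290))):
    print(n,((W[q[1],q[0]]-o)@R).round(3),W[q[1],q[0]].round(3))
# lamp / tall stuff around the board
T=np.load('top0.npy').reshape(-1,3); k=(T[:,2]>.08)&(T[:,2]<.6)&(np.hypot(T[:,0]-.6,T[:,1]-.38)<.2); print(k.sum(),np.percentile(T[k],[0,5,50,95,100],axis=0).round(2) if k.any() else '')
# top-camera check: predicted corners in top image
print(proj('top',np.array([[-.012,-.125,.008],[-.012,.125,.008],[.173,.125,0],[.173,-.125,0]])@R.T+o).round(1))
E
```

```text
Traceback (most recent call last):
  File "board.py", line 8, in proj
    c=arm.get_calibration(name)
ValueError: time passes only in moves, steps and waits
```

```bash
sed -i 's/    c=arm.get_calibration(name)$/    c=CAL.setdefault(name,None) or CAL.update({name:arm.get_calibration(name)}) or CAL[name]/; s/^def proj/CAL={}\ndef proj/' board.py
cat > fit.py <<'E'
from board import *
im=cv2.imread('pics/w1.png'); s=np.load('w1s.npy'); st=dict(position=s[:3],ee_rot=s[3:].reshape(3,3)); W=np.load('w1.npy')
g=cv2.cvtColor(im,cv2.COLOR_BGR2GRAY).astype(float); g=cv2.GaussianBlur(g,(0,0),.8)
def edge(line,lo,hi):
    d=np.abs(np.diff(line[lo:hi])); k=d.argmax()
    if 0<k<len(d)-1: o=.5*(d[k-1]-d[k+1])/(d[k-1]-2*d[k]+d[k+1])
    else:o=0
    return lo+k+.5+o
ob=[]
for u in list(range(212,262,6))+list(range(280,340,6))+list(range(358,410,6)):
    ob.append(('x',0,.008,u,edge(g[:,u],178,192)))
    ob.append(('x',.095,0,u,edge(g[:,u],268,281)))
for v in range(195,270,5):
    ob.append(('y',-.125,0,edge(g[v],180,198),v)); ob.append(('y',.125,0,edge(g[v],420,438),v))
    for a,y in ((262,-.04),(340,.04)): ob.append(('y',y,0,a+g[v,a:a+16].argmin(),v))
def res(q):
    R,o=bpose(q); r=[]
    for k,c,z,u,v in ob:
        L=np.array([[c,-.125,z],[c,.125,z]]) if k=='x' else np.array([[0,c,z],[.095,c,z]])
        L=L[0]+np.linspace(0,1,9)[:,None]*(L[1]-L[0])
        p=proj('wrist',L@R.T+o,st); i=0 if k=='x' else 1
        p=p[np.argsort(p[:,i])]
        w=[u,v]; r.append(w[1-i]-np.interp(w[i],p[:,i],p[:,1-i]))
    return np.array(r)
f=least_squares(res,[.5,.27,54],loss='soft_l1'); r=res(f.x)
for key in sorted(set(o[:3] for o in ob)): 
    rr=[x for x,o in zip(r,ob) if o[:3]==key]; print(key,np.round(np.median(rr),2),np.round(np.std(rr),2))
print(f.x); np.save('board.npy',f.x)
R,o=bpose(f.x)
for n,Wn in (('w',W),('top',np.load('top0.npy'))):
    B=(Wn.reshape(-1,3)-o)@R
    for x0,x1 in((.02,.08),(.12,.16)):
        k=(B[:,0]>x0)&(B[:,0]<x1)&(abs(B[:,1])<.1)&(abs(B[:,2])<.02); print(n,'face z',np.median(B[k,2]).round(4))
for n,q in (('pot',(473,282)),('bot',(148,290))):
    print(n,((W[q[1],q[0]]-o)@R).round(3),W[q[1],q[0]].round(3))
T=np.load('top0.npy').reshape(-1,3); k=(T[:,2]>.08)&(T[:,2]<.6)&(np.hypot(T[:,0]-.6,T[:,1]-.38)<.2); print(k.sum(),np.percentile(T[k],[0,5,50,95,100],axis=0).round(2) if k.any() else '')
print(proj('top',np.array([[-.012,-.125,.008],[-.012,.125,.008],[.173,.125,0],[.173,-.125,0]])@R.T+o).round(1))
E
python3 fit.py
```

```text
('x', 0, 0.008) 0.64 0.14
('x', 0.095, 0) -1.2 0.8
('y', -0.125, 0) 0.1 0.11
('y', -0.04, 0) -0.2 0.13
('y', 0.04, 0) 0.21 0.3
('y', 0.125, 0) -0.04 0.12
[ 0.49745647  0.26699158 53.75923646]
w face z 0.0007
w face z 0.0007
top face z -0.0008
top face z -0.0007
pot [ 0.104  0.181 -0.011] [0.413 0.458 0.037]
bot [ 0.117 -0.179 -0.018] [0.712 0.256 0.033]
1311 [[0.72 0.26 0.08]
 [0.76 0.32 0.51]
 [0.77 0.39 0.56]
 [0.78 0.47 0.6 ]
 [0.8  0.49 0.6 ]]
[[279.7 233.2]
 [240.9 294.2]
 [194.4 265.1]
 [234.8 204.9]]
```

```bash
python3 - <<'E'
from h import *
plan([(.51,-.20,.43,293)])
E
```

```text
0.61,-0.46,-0.02,-0.92,0,0.64,-0.42,-0.02,-0.92,0,0.66,-0.38,-0.02,-0.92,0,0.69,-0.34,-0.02,-0.92,0,0.71,-0.29,-0.01,-0.93,0
0.72,-0.25,-0.02,-0.92,0,0.74,-0.2,-0.01,-0.93,0,0.75,-0.15,-0.02,-0.92,0,0.76,-0.1,-0.01,-0.93,0,0.76,-0.05,-0.02,-0.92,0
0.76,-0,-0.01,-0.93,0,0.76,0.05,-0.02,-0.92,0,0.76,0.09,-0.01,-0.93,0,0.75,0.14,-0.02,-0.92,0,0.74,0.19,-0.01,-0.93,0
0.72,0.24,-0.02,-0.92,0
end [ 0.5102 -0.1999  0.4301] -67.0
```

Request:
play_rows:
  deltas: [0.61,-0.46,-0.02,-0.92,0,0.64,-0.42,-0.02,-0.92,0,0.66,-0.38,-0.02,-0.92,0,0.69,-0.34,-0.02,-0.92,0,0.71,-0.29,-0.01,-0.93,0]

```text
clock: 2.28
position: [0.502, 0.1361, 0.4239]
ee_rot: [[-0.299, -0.954, -0.0], [-0.954, 0.299, 0.0], [-0.0, 0.0, -1.0]]
ft_force: [0.7, -0.5, -0.0]
width: 0.0855
finger_force: 0.0
```

Request:
play_rows:
  deltas: [0.72,-0.25,-0.02,-0.92,0,0.74,-0.2,-0.01,-0.93,0,0.75,-0.15,-0.02,-0.92,0,0.76,-0.1,-0.01,-0.93,0,0.76,-0.05,-0.02,-0.92,0]

```text
clock: 2.7
position: [0.5053, -0.0168, 0.4271]
ee_rot: [[0.018, -1.0, -0.0], [-1.0, -0.018, 0.0], [-0.0, 0.0, -1.0]]
ft_force: [1.1, -0.3, -0.9]
width: 0.085
finger_force: 0.0
```

Request:
play_rows:
  deltas: [0.76,0,-0.01,-0.93,0,0.76,0.05,-0.02,-0.92,0,0.76,0.09,-0.01,-0.93,0,0.75,0.14,-0.02,-0.92,0,0.74,0.19,-0.01,-0.93,0]

```text
clock: 3.12
position: [0.5088, -0.1693, 0.43]
ee_rot: [[0.335, -0.942, 0.0], [-0.942, -0.335, 0.0], [-0.0, -0.0, -1.0]]
ft_force: [1.4, 0.2, -0.1]
width: 0.0854
finger_force: 0.0
```

Request:
play_rows:
  deltas: [0.72,0.24,-0.02,-0.92,0,0,0,0,0,0.3,0,0,0,0,0.3]

```text
clock: 3.37
position: [0.5096, -0.1995, 0.4303]
ee_rot: [[0.39, -0.921, -0.001], [-0.921, -0.39, 0.001], [-0.001, 0.0, -1.0]]
ft_force: [-0.3, 1.2, 0.1]
width: 0.0639
finger_force: 0.0
```

```bash
cat > blobs.py <<'E'
from h import *
im,W,st=cloud('wrist'); cv2.imwrite('pics/w2.png',im[...,::-1])
print(st['position'],psi(st),st['width'])
z=W[...,2]; m=((z>.010)&(z<.05)).astype(np.uint8); m[395:]=0
n,l,s,c=cv2.connectedComponentsWithStats(m)
for k in range(1,n):
    if s[k,4]<300: continue
    p=W[l==k]; zt=np.percentile(p[:,2],80); t=p[p[:,2]>zt-.005][:,:2]
    lo=t[:,:].astype(np.float32); r=cv2.minAreaRect(lo)
    print(c[k].round(),s[k,4],'z',zt.round(4),np.round(r[0],4),np.round(r[1],4),round(r[2],1),im[l==k].mean(0).round())
E
python3 blobs.py
```

```text
[ 0.50963109 -0.19948891  0.4303198 ] -67.0664298166247 0.06391170935933736
[ 61. 120.] 20801 z 0.0482 [ 0.7887 -0.2163] [0.076  0.1411] 6.5 [177. 183. 180.]
[322.  38.] 3249 z 0.0327 [ 0.5662 -0.3464] [0.0392 0.0658] 12.6 [181. 193. 170.]
[187.  66.] 4560 z 0.0324 [ 0.677  -0.2704] [0.0395 0.0888] 8.9 [213.  70.  67.]
[544. 104.] 2851 z 0.0257 [ 0.3365 -0.3791] [0.0416 0.0568] 8.8 [147.  82. 180.]
[434. 126.] 2491 z 0.0256 [ 0.4288 -0.318 ] [0.0563 0.0405] 62.5 [224. 225. 224.]
[259. 175.] 1482 z 0.0236 [ 0.5768 -0.2011] [0.0343 0.0456] 22.5 [242. 242. 242.]
[343. 269.] 883 z 0.0199 [ 0.4489 -0.1353] [0.0315 0.039 ] 25.3 [221. 221. 220.]
[475. 293.] 1416 z 0.03 [ 0.2895 -0.1669] [0.0257 0.0936] 52.5 [117. 111. 103.]
[ 85. 303.] 1610 z 0.0242 [0.7206 0.029 ] [0.0225 0.0991] 30.7 [145. 104.  68.]
[367. 366.] 809 z 0.0233 [ 0.3624 -0.0219] [0.018  0.0804] 29.2 [144. 123.  95.]
[284. 375.] 2311 z 0.0438 [0.4663 0.0195] [0.1182 0.0352] 15.9 [98. 81. 59.]
[597. 386.] 1438 z 0.0152 [ 0.0623 -0.1111] [0.1299 0.0293] 21.9 [ 71. 100. 102.]
```

View pics/w2.png

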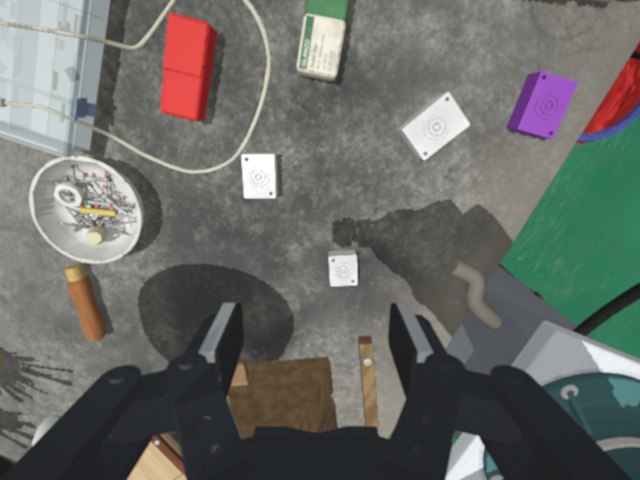

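The close view shows medium (259,175), large (434,126), small (343,269) and the green/cream bar (322,38). The purple (544,104) and red (187,66) decoys are not wanted. Sizes match the description. Medium goes first.

```bash
python3 - <<'E'
from h import *
plan([(.5768,-.2011,.26,292.5,.3),(.5768,-.2011,.20,292.5,.3),(.5768,-.2011,.178,292.5,.3,2)])
E
```

```text
0.12,-0.25,0.71,0.02,0.3,0.12,-0.25,0.71,0.02,0.3,0.12,-0.26,0.71,0.02,0.3,0.12,-0.25,0.71,0.02,0.3,0.11,-0.26,0.71,0.02,0.3
0.12,-0.25,0.71,0.02,0.3,-0,-0,0.75,0,0.3,-0,-0,0.75,0,0.3,-0,-0,0.28,0,0.3,-0,-0,0.27,0,0.3
end [ 0.5767 -0.2012  0.1781] -67.5
```

Request:
play_rows:
  deltas: [0.12,-0.25,0.71,0.02,0.3,0.12,-0.25,0.71,0.02,0.3,0.12,-0.26,0.71,0.02,0.3,0.12,-0.25,0.71,0.02,0.3,0.11,-0.26,0.71,0.02,0.3]

```text
clock: 3.83
position: [0.5661, -0.1991, 0.2877]
ee_rot: [[0.386, -0.922, 0.0], [-0.922, -0.386, 0.0], [0.0, -0.0, -1.0]]
ft_force: [0.8, -0.5, -0.3]
width: 0.0598
finger_force: 0.0
```

Request:
play_rows:
  deltas: [0.12,-0.25,0.71,0.02,0.3,0,0,0.75,0,0.3,0,0,0.75,0,0.3,0,0,0.28,0,0.3,0,0,0.27,0,0.3]

```text
clock: 4.25
position: [0.5765, -0.1996, 0.1769]
ee_rot: [[0.385, -0.923, -0.002], [-0.923, -0.385, 0.001], [-0.002, 0.001, -1.0]]
ft_force: [0.0, -0.3, 1.4]
width: 0.0596
finger_force: 0.0
```

Request:
play_rows:
  deltas: [0,0,0,0,0.3,0,0,0,0,1,0,0,0,0,1,0,0,0,0,1,0,0,0,0,1]
  newtons: 40

```text
clock: 4.67
position: [0.5773, -0.2015, 0.1798]
ee_rot: [[0.385, -0.923, 0.002], [-0.923, -0.385, -0.001], [0.001, -0.002, -1.0]]
ft_force: [-0.3, 2.4, 7.1]
width: 0.0333
finger_force: 40.8
```

```bash
cat > tgt.py <<'E'
from board import *
Rb,ob=bpose(np.load('board.npy'))
def bp(x,y,z=0): return Rb@np.array([x,y,z])+ob
E
python3 - <<'E'
from tgt import *
st=arm.observe(); print(st['position'],psi(st),st['width'],st['finger_force'],st['ft_force'])
for n,x,y in(('M',.023,0),('L',.028,.08),('S',.019,-.08),('bar',.1245,0)): print(n,bp(x+.004,y).round(4))
c=bp(.028,0)
plan([(.5768,-.2011,.30,292.5,1),(.52,-.02,.42,270),(c[0],c[1],.40,233.76),(c[0],c[1],.26,233.76)])
E
```

```text
[ 0.57730009 -0.20145222  0.17978197] -67.37762789111001 0.0332711318235974 40.764198303222656 [-0.25739153  2.41629617  7.08633461]
M [0.5129 0.2881 0.0285]
L [0.4513 0.3393 0.0297]
S [0.5752 0.2377 0.0276]
bar [0.5712 0.3676 0.0531]
-0,0,-0.75,0.01,1,-0,0,-0.75,0.01,1,-0.01,0,-0.75,0.01,1,-0,0.01,-0.76,0,1,-0.68,-0.06,-0.43,0.8,1
-0.68,-0.02,-0.43,0.8,1,-0.68,0.01,-0.43,0.81,1,-0.67,0.05,-0.43,0.8,1,-0.67,0.09,-0.43,0.81,1,-0.67,0.13,-0.42,0.8,1
-0.65,0.17,-0.43,0.81,1,-0.77,0.02,0.05,0.91,1,-0.77,0.07,0.05,0.91,1,-0.76,0.11,0.05,0.9,1,-0.76,0.16,0.05,0.91,1
-0.74,0.21,0.05,0.9,1,-0.73,0.26,0.05,0.91,1,-0.71,0.3,0.05,0.9,1,-0.69,0.35,0.05,0.91,1,-0.67,0.39,0.05,0.9,1
-0.65,0.42,0.05,0.91,1,0,0,0.88,-0,1,0,0,0.87,-0,1,0,0,0.88,-0,1,0,0,0.87,-0,1
end [0.5137 0.2889 0.2602] -126.26
```

Request:
play_rows:
  deltas: [0,0,-0.75,0.01,1,0,0,-0.75,0.01,1,-0.01,0,-0.75,0.01,1,0,0.01,-0.76,0,1,-0.68,-0.06,-0.43,0.8,1]

```text
clock: 5.08
position: [0.5693, -0.1779, 0.3198]
ee_rot: [[0.329, -0.944, 0.005], [-0.944, -0.329, -0.003], [0.005, -0.004, -1.0]]
ft_force: [-0.5, 0.2, -1.4]
width: 0.0331
finger_force: 40.5
```

Request:
play_rows:
  deltas: [-0.68,-0.02,-0.43,0.8,1,-0.68,0.01,-0.43,0.81,1,-0.67,0.05,-0.43,0.8,1,-0.67,0.09,-0.43,0.81,1,-0.67,0.13,-0.42,0.8,1]

```text
clock: 5.5
position: [0.527, -0.0445, 0.4032]
ee_rot: [[0.053, -0.999, 0.001], [-0.999, -0.053, -0.0], [0.0, -0.001, -1.0]]
ft_force: [1.2, 1.0, -1.0]
width: 0.033
finger_force: 40.5
```

Request:
play_rows:
  deltas: [-0.65,0.17,-0.43,0.81,1,-0.77,0.02,0.05,0.91,1,-0.77,0.07,0.05,0.91,1,-0.76,0.11,0.05,0.9,1,-0.76,0.16,0.05,0.91,1]

```text
clock: 5.92
position: [0.5164, 0.1048, 0.4116]
ee_rot: [[-0.254, -0.967, 0.002], [-0.967, 0.254, 0.0], [-0.001, -0.002, -1.0]]
ft_force: [0.4, 0.4, -1.5]
width: 0.0329
finger_force: 40.5
```

Request:
play_rows:
  deltas: [-0.74,0.21,0.05,0.9,1,-0.73,0.26,0.05,0.91,1,-0.71,0.3,0.05,0.9,1,-0.69,0.35,0.05,0.91,1,-0.67,0.39,0.05,0.9,1]

```text
clock: 6.33
position: [0.5128, 0.2594, 0.4015]
ee_rot: [[-0.542, -0.84, 0.001], [-0.84, 0.542, 0.0], [-0.001, -0.001, -1.0]]
ft_force: [0.8, -0.3, -0.8]
width: 0.0331
finger_force: 40.5
```

Request:
play_rows:
  deltas: [-0.65,0.42,0.05,0.91,1,0,0,0.88,0,1,0,0,0.87,0,1,0,0,0.88,0,1,0,0,0.5,0,1]

```text
clock: 6.75
position: [0.5123, 0.2887, 0.2709]
ee_rot: [[-0.591, -0.806, -0.002], [-0.806, 0.591, -0.001], [0.002, 0.001, -1.0]]
ft_force: [0.5, -0.5, -2.3]
width: 0.0331
finger_force: 40.4
```

Request:
play_rows:
  deltas: [0,0,0,0,1,0,0,0,0,1,0,0,0,0,1]

```text
clock: 7.0
position: [0.5138, 0.289, 0.2755]
ee_rot: [[-0.592, -0.806, 0.002], [-0.806, 0.592, 0.001], [-0.002, -0.001, -1.0]]
ft_force: [0.3, -0.5, -0.5]
width: 0.0332
finger_force: 40.4
```

```bash
cat > rel.py <<'E'
import sys
from tgt import *
x,y,a=map(float,sys.argv[1:4]); st=arm.observe(); p=np.array(st['position'])
t=bp(x,y); d=t-p; R=np.array(st['ee_rot'])
print('pos',p.round(4),'psi',psi(st).round(2),'width',st['width'],'F',np.round(st['ft_force'],1),'clk',st['clock'])
b=Rb.T@(p-ob); q=p-ob; h=np.array([Rb[0,0],Rb[1,0],0]);h/=np.linalg.norm(h)
print('board x along slope of point under TCP',(q@h/np.cos(np.radians(14))).round(4),'y',(q@Rb[:,1]).round(4),'board height there',(.022+(q@h)*np.tan(np.radians(14))).round(4))
print('units tool dx,dy',((R.T@d)[:2]/.04).round(3),'turn',(((psi(st)-a+180)%360-180)/4).round(3))
E
python3 rel.py .028 0 233.76
```

```text
pos [0.5138 0.289  0.2755] psi -126.27 width 0.03324441592273158 F [ 0.3 -0.5 -0.5] clk 7.0
board x along slope of point under TCP 0.0282 y -0.0002 board height there 0.0288
units tool dx,dy [0.018 0.012] turn -0.008
```

Request:
play_rows:
  deltas: [0,0,0.5,0,1,0,0,0.5,0,1,0,0,0.4,0,1,0,0,0,0,1,0,0,0,0,1]
  newtons: 20

```text
clock: 7.42
position: [0.5137, 0.289, 0.2189]
ee_rot: [[-0.592, -0.806, 0.001], [-0.806, 0.592, 0.0], [-0.001, -0.001, -1.0]]
ft_force: [0.8, 0.7, -0.3]
width: 0.0331
finger_force: 40.4
```

Request:
play_rows:
  deltas: [0,0,0.05,0,1,0,0,0.05,0,1,0,0,0.05,0,1,0,0,0.05,0,1,0,0,0,0,1]

```text
clock: 7.83
position: [0.5134, 0.2886, 0.2111]
ee_rot: [[-0.592, -0.806, 0.002], [-0.806, 0.592, -0.0], [-0.001, -0.002, -1.0]]
ft_force: [-4.8, -5.8, 16.5]
width: 0.0328
finger_force: 44.1
```

Request:
play_rows:
  deltas: [0,0,0.03,0,0.98,0,0,0.03,0,0.98,0,0,0,0,0.98]
  newtons: 20

```text
clock: 8.08
position: [0.5133, 0.2885, 0.209]
ee_rot: [[-0.592, -0.806, 0.002], [-0.806, 0.592, -0.001], [-0.001, -0.002, -1.0]]
ft_force: [-6.3, -8.4, 20.1]
width: 0.0325
finger_force: 46.0
```

```bash
python3 - <<'E'
from h import *
im,W,st=cloud('side'); cv2.imwrite('pics/s3.png',cv2.resize(im[160:250,270:400,::-1],None,fx=6,fy=6,interpolation=cv2.INTER_CUBIC))
print(st['position'],st['ft_force'],st['finger_force'],st['width'])
E
```

```text
[0.51330327 0.28845933 0.20900911] [-6.30655076 -8.44887496 20.09264802] 45.972860455513 0.032549934237075376
```

View pics/s3.png

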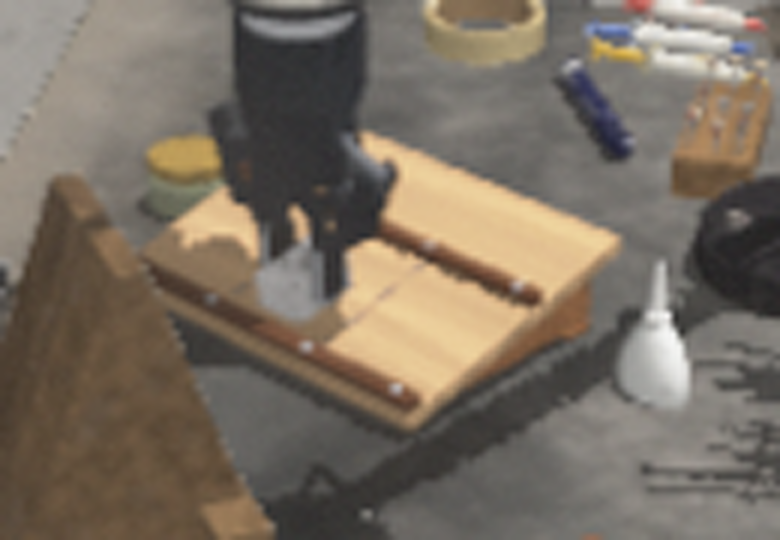

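The crop shows the medium gripped at (290,275), just uphill of the lower cleat in the middle bay. I'll ease up and drag it down the slope until the force shows cleat contact.

Request:
play_rows:
  deltas: [0.05,0,0,0,1,0.05,0,0.01,0,1,0.05,0,0.01,0,1]

```text
clock: 8.38
position: [0.5107, 0.2845, 0.2081]
ee_rot: [[-0.591, -0.806, 0.004], [-0.806, 0.591, 0.002], [-0.004, -0.002, -1.0]]
ft_force: [1.6, 2.6, 7.6]
width: 0.0332
finger_force: 44.4
```

Request:
play_rows:
  deltas: [0.03,0,0.01,0,1,0.03,0,0.01,0,1,0,0,0,0,1]

```text
clock: 8.63
position: [0.5094, 0.2825, 0.2075]
ee_rot: [[-0.591, -0.806, 0.005], [-0.806, 0.591, 0.002], [-0.005, -0.002, -1.0]]
ft_force: [0.5, 2.3, 11.3]
width: 0.0328
finger_force: 44.8
```

```bash
python3 rel.py .023 0 233.76
```

```text
pos [0.5094 0.2825 0.2075] psi -126.26 width 0.03280506346002015 F [ 0.5  2.3 11.3] clk 8.6333
board x along slope of point under TCP 0.0202 y -0.0004 board height there 0.0269
units tool dx,dy [-0.047  0.021] turn -0.004
```

Request:
play_rows:
  deltas: [0.03,0,0,0,1,0.03,0,0.01,0,1,0,0,0,0,1]

```text
clock: 8.88
position: [0.5083, 0.281, 0.2072]
ee_rot: [[-0.591, -0.807, 0.005], [-0.807, 0.591, 0.004], [-0.006, -0.002, -1.0]]
ft_force: [2.1, 6.9, 8.2]
width: 0.033
finger_force: 44.6
```

Request:
play_rows:
  deltas: [0.03,0,0,0,1,0.03,0,0.01,0,1,0,0,0,0,1]

```text
clock: 9.13
position: [0.5078, 0.2802, 0.2073]
ee_rot: [[-0.591, -0.807, 0.007], [-0.807, 0.591, 0.007], [-0.01, -0.002, -1.0]]
ft_force: [8.0, 17.7, 6.3]
width: 0.0332
finger_force: 44.2
```

Request:
play_rows:
  deltas: [0,0,0,0,0.42,0,0,0,0,0.42,0,0,0,0,0.42,0,0,-0.1,0,0.42,0,0,-0.5,0,0.42]

```text
clock: 9.55
position: [0.5046, 0.2777, 0.2268]
ee_rot: [[-0.592, -0.806, -0.004], [-0.806, 0.592, -0.002], [0.004, 0.002, -1.0]]
ft_force: [0.3, 0.8, -0.2]
width: 0.0491
finger_force: 0.0
```

Request:
play_rows:
  deltas: [0,0,-1,0,0.42,0,0,-1,0,0.42,0,0,-1,0,0.2,0,0,-1,0,0.2,0,0,-0.7,0,0.2]

```text
clock: 9.97
position: [0.505, 0.2779, 0.4207]
ee_rot: [[-0.592, -0.806, 0.003], [-0.806, 0.592, 0.001], [-0.002, -0.002, -1.0]]
ft_force: [0.7, -1.4, -0.5]
width: 0.0684
finger_force: 0.0
```

Request:
play_rows:
  deltas: [0,0,0,0,0.2,0,0,0,0,0.2]

```text
clock: 10.13
position: [0.5055, 0.2781, 0.4182]
ee_rot: [[-0.592, -0.806, 0.003], [-0.806, 0.592, 0.001], [-0.002, -0.002, -1.0]]
ft_force: [0.3, -0.0, -0.5]
width: 0.0683
finger_force: 0.0
```

```bash
cat > chk.py <<'E'
import sys
from tgt import *
from scipy.spatial.transform import Rotation
cam=sys.argv[1]; im,W,st=cloud(cam); cv2.imwrite(f'pics/{sys.argv[2]}.png',im[...,::-1])
B=(W-ob)@Rb; z=B[...,2]
print(st['position'],psi(st).round(2),st['clock'])
m=((z>.012)&(z<.04)&(B[...,0]>-.02)&(B[...,0]<.17)&(abs(B[...,1])<.125)).astype(np.uint8)
n,l,s,c=cv2.connectedComponentsWithStats(m)
for k in range(1,n):
    if s[k,4]<100: continue
    p=B[l==k]; zt=np.percentile(p[:,2],80); t=p[p[:,2]>zt-.006]
    q=np.linalg.lstsq(np.c_[t[:,:2],np.ones(len(t))],t[:,2],rcond=None)[0]
    r=cv2.minAreaRect(t[:,:2].astype(np.float32))
    print(c[k].round(),s[k,4],'top',zt.round(4),'tilt deg',np.degrees(q[:2]).round(1),'c',np.round(np.array(r[0])*1e3,1),'size',np.round(np.array(r[1])*1e3,1),round(r[2],1),'x range',(np.percentile(t[:,0],[1,99])*1e3).round(1))
E
python3 chk.py wrist w3
```

```text
[0.50551922 0.2781186  0.41822587] -126.27 10.1333
[315. 212.] 1609 top 0.0235 tilt deg [0.  0.1] c [23.4 -1.9] size [33.6 45.2] 89.9 x range [ 0.9 45.9]
```

View pics/w3.png

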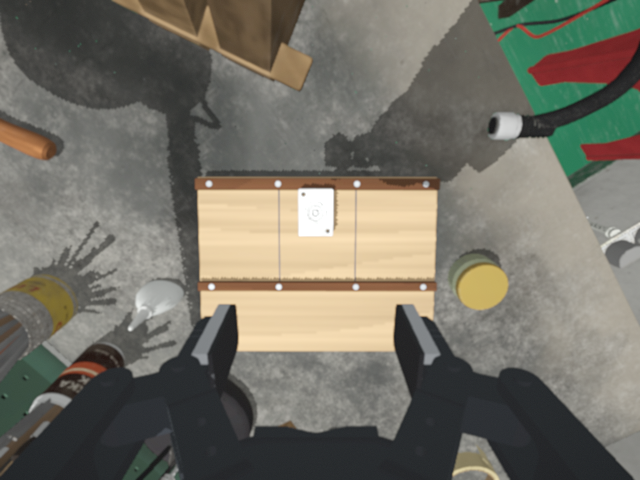

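Medium lies flat, square and touching the cleat (315,212), about 1.5 mm toward -y, so I'll bias the later placings by +1.5 mm. Large is next.

```bash
python3 - <<'E'
from h import *
plan([(.47,-.10,.42,242.5,.2),(.4288,-.318,.26,242.5),(.4288,-.318,.20,242.5,.25),(.4288,-.318,.180,242.5,.25,2)])
E
```

```text
0.74,-0.44,-0.01,-0.2,0.2,0.75,-0.43,-0.01,-0.2,0.2,0.75,-0.42,-0.01,-0.2,0.2,0.76,-0.41,-0.01,-0.2,0.2,0.76,-0.4,-0.01,-0.2,0.2
0.77,-0.39,-0.01,-0.2,0.2,0.78,-0.38,-0,-0.2,0.2,0.78,-0.37,-0.01,-0.2,0.2,0.78,-0.36,-0,-0.2,0.2,0.79,-0.35,-0.01,-0.2,0.2
0.8,-0.34,-0,-0.19,0.2,0.66,-0.2,0.5,-0,0.2,0.66,-0.2,0.5,-0,0.2,0.66,-0.2,0.5,-0,0.2,0.67,-0.2,0.5,-0,0.2
0.66,-0.2,0.5,-0,0.2,0.67,-0.2,0.5,-0,0.2,0.66,-0.2,0.5,-0,0.2,0.67,-0.21,0.5,-0,0.2,-0,0,0.75,-0,0.25
-0,0,0.75,-0,0.25,-0,0,0.25,-0,0.25,-0,0,0.25,-0,0.25
end [ 0.4288 -0.3181  0.1799] -117.5
```

Request:
play_rows:
  deltas: [0.74,-0.44,-0.01,-0.2,0.2,0.75,-0.43,-0.01,-0.2,0.2,0.75,-0.42,-0.01,-0.2,0.2,0.76,-0.41,-0.01,-0.2,0.2,0.76,-0.4,-0.01,-0.2,0.2]

```text
clock: 10.6
position: [0.4881, 0.1052, 0.4173]
ee_rot: [[-0.533, -0.846, -0.003], [-0.846, 0.533, -0.0], [0.002, 0.002, -1.0]]
ft_force: [1.5, -0.4, 0.4]
width: 0.0685
finger_force: 0.0
```

Request:
play_rows:
  deltas: [0.77,-0.39,-0.01,-0.2,0.2,0.78,-0.38,0,-0.2,0.2,0.78,-0.37,-0.01,-0.2,0.2,0.78,-0.36,0,-0.2,0.2,0.79,-0.35,-0.01,-0.2,0.2]

```text
clock: 11.02
position: [0.4722, -0.0668, 0.4186]
ee_rot: [[-0.473, -0.881, -0.002], [-0.881, 0.473, 0.001], [0.0, 0.002, -1.0]]
ft_force: [1.2, -0.1, -0.1]
width: 0.0687
finger_force: 0.0
```

Request:
play_rows:
  deltas: [0.8,-0.34,0,-0.19,0.2,0.66,-0.2,0.5,0,0.2,0.66,-0.2,0.5,0,0.2,0.66,-0.2,0.5,0,0.2,0.67,-0.2,0.5,0,0.2]

```text
clock: 11.43
position: [0.4483, -0.2097, 0.3377]
ee_rot: [[-0.462, -0.887, -0.002], [-0.887, 0.462, 0.001], [-0.0, 0.002, -1.0]]
ft_force: [1.1, -0.9, 1.2]
width: 0.0678
finger_force: 0.0
```

Request:
play_rows:
  deltas: [0.66,-0.2,0.5,0,0.2,0.67,-0.2,0.5,0,0.2,0.66,-0.2,0.5,0,0.2,0.67,-0.21,0.5,0,0.2,0,0,0.75,0,0.25]

```text
clock: 11.85
position: [0.4282, -0.3218, 0.2288]
ee_rot: [[-0.464, -0.886, 0.0], [-0.886, 0.464, -0.002], [0.001, -0.001, -1.0]]
ft_force: [1.0, -0.6, 0.2]
width: 0.0641
finger_force: 0.0
```

Request:
play_rows:
  deltas: [0,0,0.75,0,0.25,0,0,0.25,0,0.25,0,0,0.25,0,0.25,0,0,0,0,0.25,0,0,0,0,1]
  newtons: 40

```text
clock: 12.27
position: [0.4284, -0.3176, 0.179]
ee_rot: [[-0.462, -0.887, -0.002], [-0.887, 0.462, 0.002], [-0.001, 0.003, -1.0]]
ft_force: [-0.8, 0.1, -0.5]
width: 0.0533
finger_force: 0.0
```

Request:
play_rows:
  deltas: [0,0,0,0,1,0,0,0,0,1,0,0,0,0,1]

```text
clock: 12.52
position: [0.4291, -0.318, 0.1804]
ee_rot: [[-0.462, -0.887, 0.001], [-0.887, 0.462, -0.001], [0.0, -0.001, -1.0]]
ft_force: [-0.2, 0.3, -1.3]
width: 0.039
finger_force: 40.7
```

```bash
python3 - <<'E'
from tgt import *
st=arm.observe(); print(st['position'],psi(st),st['width'],st['finger_force'],st['ft_force'])
c=bp(.033,.0815); print(c)
plan([(.4288,-.318,.30,242.5,1),(.43,-.10,.42,238),(c[0],c[1],.41,233.76),(c[0],c[1],.275,233.76)])
E
```

```text
[ 0.42905537 -0.31804394  0.1804075 ] -117.49265025447811 0.03902910829584074 40.72582483291626 [-0.16269898  0.29386268 -1.29930727]
[0.4506529  0.34099793 0.02998342]
0,0,-0.75,0,1,0,0,-0.75,0,1,0,0,-0.74,0,1,0,0.01,-0.75,0,1,-0.69,0.36,-0.43,0.16,1
-0.69,0.36,-0.43,0.16,1,-0.68,0.37,-0.43,0.16,1,-0.68,0.38,-0.43,0.16,1,-0.68,0.38,-0.43,0.16,1,-0.67,0.39,-0.42,0.16,1
-0.67,0.41,-0.43,0.17,1,-0.74,0.42,0.02,0.08,1,-0.74,0.42,0.02,0.08,1,-0.74,0.42,0.02,0.08,1,-0.73,0.43,0.02,0.08,1
-0.73,0.43,0.02,0.08,1,-0.73,0.44,0.02,0.08,1,-0.73,0.44,0.02,0.08,1,-0.72,0.44,0.02,0.08,1,-0.72,0.45,0.02,0.08,1
-0.72,0.45,0.02,0.08,1,-0.71,0.46,0.02,0.09,1,-0.71,0.46,0.02,0.08,1,-0.71,0.46,0.01,0.09,1,-0,0,0.84,-0,1
-0,0,0.85,-0,1,-0,0,0.84,-0,1,-0,0,0.85,-0,1
end [0.4506 0.3409 0.2748] -126.25
```

Request:
play_rows:
  deltas: [0,0,-0.75,0,1,0,0,-0.75,0,1,0,0,-0.74,0,1,0,0.01,-0.75,0,1,-0.69,0.36,-0.43,0.16,1]

```text
clock: 12.93
position: [0.4292, -0.2898, 0.32]
ee_rot: [[-0.474, -0.881, 0.003], [-0.881, 0.474, -0.004], [0.002, -0.005, -1.0]]
ft_force: [0.2, 0.3, -2.0]
width: 0.0389
finger_force: 41.5
```

Request:
play_rows:
  deltas: [-0.69,0.36,-0.43,0.16,1,-0.68,0.37,-0.43,0.16,1,-0.68,0.38,-0.43,0.16,1,-0.68,0.38,-0.43,0.16,1,-0.67,0.39,-0.42,0.16,1]

```text
clock: 13.35
position: [0.4293, -0.1297, 0.4035]
ee_rot: [[-0.521, -0.854, 0.001], [-0.854, 0.521, -0.0], [-0.0, -0.001, -1.0]]
ft_force: [1.3, 0.4, -1.0]
width: 0.0389
finger_force: 41.4
```

Request:
play_rows:
  deltas: [-0.67,0.41,-0.43,0.17,1,-0.74,0.42,0.02,0.08,1,-0.74,0.42,0.02,0.08,1,-0.74,0.42,0.02,0.08,1,-0.73,0.43,0.02,0.08,1]

```text
clock: 13.77
position: [0.4357, 0.0376, 0.4168]
ee_rot: [[-0.549, -0.836, 0.001], [-0.836, 0.549, -0.0], [-0.0, -0.001, -1.0]]
ft_force: [1.1, -0.5, -1.7]
width: 0.0391
finger_force: 41.5
```

Request:
play_rows:
  deltas: [-0.73,0.43,0.02,0.08,1,-0.73,0.44,0.02,0.08,1,-0.73,0.44,0.02,0.08,1,-0.72,0.44,0.02,0.08,1,-0.72,0.45,0.02,0.08,1]

```text
clock: 14.18
position: [0.4437, 0.2073, 0.4127]
ee_rot: [[-0.572, -0.82, 0.001], [-0.82, 0.572, 0.0], [-0.001, -0.0, -1.0]]
ft_force: [0.7, 0.2, -1.8]
width: 0.039
finger_force: 41.5
```

Request:
play_rows:
  deltas: [-0.72,0.45,0.02,0.08,1,-0.71,0.46,0.02,0.09,1,-0.71,0.46,0.02,0.08,1,-0.71,0.46,0.01,0.09,1,0,0,0.84,0,1]

```text
clock: 14.6
position: [0.4518, 0.3461, 0.3805]
ee_rot: [[-0.589, -0.808, 0.009], [-0.808, 0.589, 0.006], [-0.01, -0.003, -1.0]]
ft_force: [0.4, 0.6, -2.3]
width: 0.0393
finger_force: 41.4
```

Request:
play_rows:
  deltas: [0,0,0.85,0,1,0,0,0.84,0,1,0,0,0.85,0,1,0,0,0,0,1,0,0,0,0,1]

```text
clock: 15.02
position: [0.4502, 0.3407, 0.2742]
ee_rot: [[-0.591, -0.806, -0.002], [-0.806, 0.591, -0.001], [0.002, 0.001, -1.0]]
ft_force: [0.9, 0.6, -0.4]
width: 0.0389
finger_force: 41.4
```

```bash
python3 rel.py .033 .0815 233.76
```

```text
pos [0.4502 0.3407 0.2742] psi -126.26 width 0.0389427517975925 F [ 0.9  0.6 -0.4] clk 15.0167
board x along slope of point under TCP 0.0325 y 0.0816 board height there 0.0299
units tool dx,dy [-0.026 -0.01 ] turn -0.004
```

Request:
play_rows:
  deltas: [0,0,0.5,0,1,0,0,0.5,0,1,0,0,0.35,0,1,0,0,0.05,0,1,0,0,0,0,1]

```text
clock: 15.43
position: [0.4512, 0.3411, 0.2199]
ee_rot: [[-0.592, -0.806, 0.001], [-0.806, 0.592, 0.001], [-0.001, -0.001, -1.0]]
ft_force: [0.3, 0.4, -0.7]
width: 0.0392
finger_force: 41.4
```

Request:
play_rows:
  deltas: [0,0,0.05,0,1,0,0,0.05,0,1,0,0,0.05,0,1,0,0,0.05,0,1,0,0,0,0,1]

```text
clock: 15.85
position: [0.4507, 0.3406, 0.2122]
ee_rot: [[-0.592, -0.806, 0.002], [-0.806, 0.592, -0.0], [-0.001, -0.002, -1.0]]
ft_force: [-5.1, -8.6, 14.9]
width: 0.0392
finger_force: 45.7
```

Request:
play_rows:
  deltas: [0.05,0,0.02,0,1,0.05,0,0.01,0,1,0.05,0,0.01,0,1,0.05,0,0.01,0,1,0,0,0,0,1]

```text
clock: 16.27
position: [0.4469, 0.3349, 0.2104]
ee_rot: [[-0.591, -0.806, 0.004], [-0.806, 0.591, 0.002], [-0.004, -0.002, -1.0]]
ft_force: [0.8, 0.8, 8.5]
width: 0.0391
finger_force: 44.8
```

```bash
python3 rel.py .028 .0815 233.76
```

```text
pos [0.4469 0.3349 0.2104] psi -126.26 width 0.03908376790266749 F [0.8 0.8 8.5] clk 16.2667
board x along slope of point under TCP 0.0256 y 0.0809 board height there 0.0282
units tool dx,dy [-0.037  0.022] turn -0.005
```

Request:
play_rows:
  deltas: [0.04,0.01,0.02,0,1,0.04,0.01,0.02,0,1,0.03,0,0.01,0,1,0,0,0,0,1]

```text
clock: 16.6
position: [0.4453, 0.3332, 0.2098]
ee_rot: [[-0.591, -0.807, 0.009], [-0.807, 0.591, 0.007], [-0.011, -0.003, -1.0]]
ft_force: [7.4, 11.1, 13.6]
width: 0.0389
finger_force: 45.5
```

Request:
play_rows:
  deltas: [0.03,0,0.01,0,1,0.03,0,0.01,0,1,0,0,0,0,1]

```text
clock: 16.85
position: [0.4448, 0.3325, 0.2098]
ee_rot: [[-0.591, -0.807, 0.011], [-0.807, 0.591, 0.011], [-0.015, -0.002, -1.0]]
ft_force: [10.5, 21.7, 15.3]
width: 0.0388
finger_force: 45.6
```

Request:
play_rows:
  deltas: [0,0,0,0,0.38,0,0,0,0,0.38,0,0,0,0,0.38,0,0,-0.1,0,0.38,0,0,-0.5,0,0.38]

```text
clock: 17.27
position: [0.4404, 0.3289, 0.2277]
ee_rot: [[-0.592, -0.806, -0.004], [-0.806, 0.592, -0.002], [0.004, 0.002, -1.0]]
ft_force: [-1.0, 0.6, -1.3]
width: 0.0532
finger_force: 0.0
```

Request:
play_rows:
  deltas: [0,0,-1,0,0.38,0,0,-1,0,0.38,0,0,-1,0,0.2,0,0,-1,0,0.2,0,0,-0.7,0,0.2]

```text
clock: 17.68
position: [0.4408, 0.3291, 0.4214]
ee_rot: [[-0.591, -0.806, 0.002], [-0.806, 0.591, 0.001], [-0.002, -0.001, -1.0]]
ft_force: [1.3, 0.4, 0.4]
width: 0.0684
finger_force: 0.0
```

Request:
play_rows:
  deltas: [0,0,0,0,0.2,0,0,0,0,0.2]

```text
clock: 17.85
position: [0.4413, 0.3294, 0.419]
ee_rot: [[-0.592, -0.806, 0.002], [-0.806, 0.592, 0.001], [-0.002, -0.001, -1.0]]
ft_force: [0.4, 0.1, 0.1]
width: 0.0683
finger_force: 0.0
```

```bash
python3 chk.py wrist w4; python3 - <<'E'
from h import *
plan([(.46,0.08,.42,264,.3),(.4489,-.1353,.26,295.3),(.4489,-.1353,.20,295.3),(.4489,-.1353,.178,295.3,.3,2)])
E
```

```text
[0.44127847 0.32936332 0.41898225] -126.27 17.85
[232. 209.] 1700 top 0.0234 tilt deg [ 0.1 -0.5] c [23.8 -1.7] size [45.2 34.4] 0.0 x range [ 1.3 46.3]
[314. 214.] 2295 top 0.0255 tilt deg [0.1 0.1] c [28.8 79.8] size [40.1 54.8] 89.8 x range [ 1.6 56. ]
0.59,-0.51,-0.01,-0.95,0.3,0.63,-0.47,-0.01,-0.95,0.3,0.66,-0.42,-0.01,-0.94,0.3,0.68,-0.38,-0.01,-0.95,0.3,0.7,-0.34,-0.01,-0.94,0.3
0.73,-0.29,-0,-0.95,0.3,0.74,-0.24,-0.01,-0.94,0.3,0.76,-0.19,-0,-0.95,0.3,0.6,-0.03,0.44,-0.87,0.3,0.6,0,0.44,-0.87,0.3
0.6,0.04,0.45,-0.87,0.3,0.59,0.08,0.44,-0.87,0.3,0.59,0.11,0.45,-0.87,0.3,0.58,0.15,0.44,-0.87,0.3,0.57,0.18,0.45,-0.87,0.3
0.55,0.22,0.44,-0.87,0.3,0.54,0.25,0.45,-0.86,0.3,0,0,0.75,-0,0.3,0,0.01,0.75,-0,0.3,0,-0,0.27,-0,0.3
0,-0,0.28,-0,0.3
end [ 0.4487 -0.1352  0.1779] -64.7
```

```bash
python3 - <<'E'
from h import *
plan([(.4489,-.1353,.42,295.3,.3),(.4489,-.1353,.20,295.3),(.4489,-.1353,.178,295.3,.3,2)])
E
```

```text
0.58,-0.44,-0,-0.96,0.3,0.61,-0.4,-0,-0.96,0.3,0.63,-0.36,-0,-0.96,0.3,0.65,-0.31,-0,-0.96,0.3,0.67,-0.27,-0.01,-0.96,0.3
0.69,-0.22,-0,-0.96,0.3,0.7,-0.18,-0.01,-0.96,0.3,0.72,-0.13,-0,-0.96,0.3,0.72,-0.08,-0.01,-0.96,0.3,0.73,-0.03,-0,-0.96,0.3
0.73,0.01,-0.01,-0.97,0.3,0.72,0.06,-0,-0.96,0.3,0.72,0.11,-0.01,-0.97,0.3,0.71,0.16,-0,-0.96,0.3,0.69,0.21,-0.01,-0.97,0.3
0.68,0.25,-0,-0.96,0.3,0,0,0.79,-0,0.3,0,0,0.78,-0,0.3,0,0,0.79,-0,0.3,0,0,0.78,-0,0.3
0,0,0.79,-0,0.3,0,0,0.78,-0,0.3,0,0,0.79,-0,0.3,0,0,0.27,-0,0.3,0,0,0.28,-0,0.3
end [ 0.449  -0.1352  0.1779] -64.7
```

Request:
play_rows:
  deltas: [0.58,-0.44,0,-0.96,0.3,0.61,-0.4,0,-0.96,0.3,0.63,-0.36,0,-0.96,0.3,0.65,-0.31,0,-0.96,0.3,0.67,-0.27,-0.01,-0.96,0.3]

```text
clock: 18.32
position: [0.443, 0.1831, 0.4164]
ee_rot: [[-0.29, -0.957, -0.003], [-0.957, 0.29, -0.001], [0.001, 0.002, -1.0]]
ft_force: [0.9, -0.1, 0.5]
width: 0.0598
finger_force: 0.0
```

Request:
play_rows:
  deltas: [0.69,-0.22,0,-0.96,0.3,0.7,-0.18,-0.01,-0.96,0.3,0.72,-0.13,0,-0.96,0.3,0.72,-0.08,-0.01,-0.96,0.3,0.73,-0.03,0,-0.96,0.3]

```text
clock: 18.73
position: [0.4451, 0.0377, 0.4174]
ee_rot: [[0.041, -0.999, -0.002], [-0.999, -0.041, 0.0], [-0.0, 0.002, -1.0]]
ft_force: [0.4, 0.1, -0.1]
width: 0.0599
finger_force: 0.0
```

Request:
play_rows:
  deltas: [0.73,0.01,-0.01,-0.97,0.3,0.72,0.06,0,-0.96,0.3,0.72,0.11,-0.01,-0.97,0.3,0.71,0.16,0,-0.96,0.3,0.69,0.21,-0.01,-0.97,0.3]

```text
clock: 19.15
position: [0.4479, -0.1075, 0.4186]
ee_rot: [[0.369, -0.93, -0.002], [-0.93, -0.369, 0.001], [-0.002, 0.002, -1.0]]
ft_force: [0.0, 0.8, 0.2]
width: 0.0599
finger_force: 0.0
```

Request:
play_rows:
  deltas: [0.68,0.25,0,-0.96,0.3,0,0,0.79,0,0.3,0,0,0.78,0,0.3,0,0,0.79,0,0.3,0,0,0.78,0,0.3]

```text
clock: 19.57
position: [0.4482, -0.1349, 0.2918]
ee_rot: [[0.427, -0.904, -0.002], [-0.904, -0.427, 0.001], [-0.002, 0.001, -1.0]]
ft_force: [1.6, -1.2, 0.3]
width: 0.0599
finger_force: 0.0
```

Request:
play_rows:
  deltas: [0,0,0.79,0,0.3,0,0,0.78,0,0.3,0,0,0.79,0,0.3,0,0,0.27,0,0.3,0,0,0.28,0,0.3]

```text
clock: 19.98
position: [0.4477, -0.1344, 0.1753]
ee_rot: [[0.427, -0.904, -0.004], [-0.904, -0.427, 0.002], [-0.004, 0.003, -1.0]]
ft_force: [0.0, 0.2, -0.3]
width: 0.0596
finger_force: 0.0
```

Request:
play_rows:
  deltas: [0,0,0,0,0.3,0,0,0,0,1,0,0,0,0,1,0,0,0,0,1,0,0,0,0,1]
  newtons: 40

```text
clock: 20.4
position: [0.4493, -0.1351, 0.1785]
ee_rot: [[0.427, -0.904, 0.001], [-0.904, -0.427, -0.0], [0.001, -0.001, -1.0]]
ft_force: [0.6, 0.0, -0.7]
width: 0.0306
finger_force: 39.7
```

```bash
python3 - <<'E'
from tgt import *
st=arm.observe(); print(st['position'],psi(st),st['width'],st['finger_force'],st['ft_force'])
c=bp(.023,-.0785); print(c)
plan([(.4489,-.1353,.42,295.3,1),(c[0],c[1],.41,233.76),(c[0],c[1],.27,233.76)])
E
```

```text
[ 0.44926709 -0.13511279  0.17849889] -64.70038693183987 0.030621775843989035 39.74384129047394 [ 0.59345358  0.04271804 -0.71017891]
[0.57396309 0.23858336 0.0275642 ]
0,0,-0.86,-0,1,0,0,-0.86,-0,1,0,0,-0.86,-0,1,0,0,-0.86,-0,1,0,0,-0.87,-0,1
0,0.01,-0.86,-0,1,0,0,-0.87,-0,1,-0.44,-0.43,0.02,0.96,1,-0.47,-0.4,0.02,0.96,1,-0.5,-0.36,0.02,0.96,1
-0.52,-0.33,0.01,0.96,1,-0.54,-0.29,0.02,0.96,1,-0.56,-0.26,0.01,0.96,1,-0.58,-0.22,0.02,0.96,1,-0.59,-0.18,0.01,0.96,1
-0.6,-0.14,0.02,0.96,1,-0.61,-0.1,0.01,0.96,1,-0.61,-0.06,0.02,0.96,1,-0.62,-0.01,0.01,0.96,1,-0.61,0.03,0.02,0.97,1
-0.61,0.07,0.01,0.96,1,-0.61,0.11,0.02,0.97,1,-0.6,0.14,0.01,0.96,1,0,0,0.88,0,1,0,0,0.87,0,1
0,0,0.88,0,1,0,0,0.87,0,1
end [0.5741 0.2387 0.2701] -126.22
```

Request:
play_rows:
  deltas: [0,0,-0.86,0,1,0,0,-0.86,0,1,0,0,-0.86,0,1,0,0,-0.86,0,1,0,0,-0.87,0,1]

```text
clock: 20.82
position: [0.4486, -0.1348, 0.3526]
ee_rot: [[0.427, -0.904, 0.001], [-0.904, -0.427, -0.0], [0.001, -0.0, -1.0]]
ft_force: [1.3, -1.0, -1.0]
width: 0.0308
finger_force: 40.3
```

Request:
play_rows:
  deltas: [0,0.01,-0.86,0,1,0,0,-0.87,0,1,-0.44,-0.43,0.02,0.96,1,-0.47,-0.4,0.02,0.96,1,-0.5,-0.36,0.02,0.96,1]

```text
clock: 21.23
position: [0.4725, -0.0645, 0.4181]
ee_rot: [[0.234, -0.972, 0.002], [-0.972, -0.234, -0.001], [0.001, -0.002, -1.0]]
ft_force: [-0.1, -0.7, -0.1]
width: 0.0309
finger_force: 40.3
```

Request:
play_rows:
  deltas: [-0.52,-0.33,0.01,0.96,1,-0.54,-0.29,0.02,0.96,1,-0.56,-0.26,0.01,0.96,1,-0.58,-0.22,0.02,0.96,1,-0.59,-0.18,0.01,0.96,1]

```text
clock: 21.65
position: [0.5117, 0.053, 0.4147]
ee_rot: [[-0.098, -0.995, 0.001], [-0.995, 0.098, -0.0], [-0.0, -0.001, -1.0]]
ft_force: [0.4, -1.0, -2.2]
width: 0.031
finger_force: 40.3
```

Request:
play_rows:
  deltas: [-0.6,-0.14,0.02,0.96,1,-0.61,-0.1,0.01,0.96,1,-0.61,-0.06,0.02,0.96,1,-0.62,-0.01,0.01,0.96,1,-0.61,0.03,0.02,0.97,1]

```text
clock: 22.07
position: [0.5505, 0.1699, 0.4115]
ee_rot: [[-0.42, -0.907, 0.001], [-0.907, 0.42, 0.0], [-0.0, -0.001, -1.0]]
ft_force: [1.0, -0.3, -0.6]
width: 0.0307
finger_force: 40.3
```

Request:
play_rows:
  deltas: [-0.61,0.07,0.01,0.96,1,-0.61,0.11,0.02,0.97,1,-0.6,0.14,0.01,0.96,1,0,0,0.88,0,1,0,0,0.87,0,1]

```text
clock: 22.48
position: [0.5746, 0.2402, 0.3401]
ee_rot: [[-0.59, -0.808, 0.005], [-0.808, 0.59, 0.001], [-0.004, -0.003, -1.0]]
ft_force: [0.5, -1.5, -1.5]
width: 0.0308
finger_force: 40.3
```

Request:
play_rows:
  deltas: [0,0,0.88,0,1,0,0,0.87,0,1,0,0,0,0,1,0,0,0,0,1]

```text
clock: 22.82
position: [0.5736, 0.2386, 0.2694]
ee_rot: [[-0.591, -0.807, -0.002], [-0.807, 0.591, -0.001], [0.002, 0.002, -1.0]]
ft_force: [0.4, 0.2, -0.3]
width: 0.0309
finger_force: 40.3
```

```bash
python3 rel.py .023 -.0785 233.76
```

```text
pos [0.5736 0.2386 0.2694] psi -126.22 width 0.03088134914236156 F [ 0.4  0.2 -0.3] clk 22.8167
board x along slope of point under TCP 0.0228 y -0.0782 board height there 0.0275
units tool dx,dy [-0.016 -0.017] turn 0.004
```

Request:
play_rows:
  deltas: [0,0,0.5,0,1,0,0,0.5,0,1,0,0,0.4,0,1,0,0,0.02,0,1,0,0,0,0,1]

```text
clock: 23.23
position: [0.5746, 0.2389, 0.2146]
ee_rot: [[-0.591, -0.807, 0.002], [-0.807, 0.591, 0.0], [-0.001, -0.001, -1.0]]
ft_force: [0.8, 0.6, -0.1]
width: 0.0308
finger_force: 40.3
```

Request:
play_rows:
  deltas: [0,0,0.05,0,1,0,0,0.05,0,1,0,0,0.05,0,1,0,0,0.03,0,1,0,0,0,0,1]

```text
clock: 23.65
position: [0.5745, 0.2386, 0.2082]
ee_rot: [[-0.591, -0.807, 0.003], [-0.807, 0.591, 0.0], [-0.002, -0.003, -1.0]]
ft_force: [-7.3, -5.3, 21.0]
width: 0.031
finger_force: 44.5
```

Request:
play_rows:
  deltas: [0.05,0,0.02,0,1,0.05,0,0.01,0,1,0.05,0,0.01,0,1,0.04,0,0.01,0,1,0,0,0,0,1]

```text
clock: 24.07
position: [0.571, 0.2331, 0.2064]
ee_rot: [[-0.591, -0.807, 0.006], [-0.807, 0.591, 0.002], [-0.005, -0.003, -1.0]]
ft_force: [1.4, 2.1, 15.4]
width: 0.0309
finger_force: 44.0
```

```bash
python3 rel.py .0135 -.0785 233.76
```

```text
pos [0.571  0.2331 0.2064] psi -126.21 width 0.0308584943892934 F [ 1.4  2.1 15.4] clk 24.0667
board x along slope of point under TCP 0.0166 y -0.0793 board height there 0.026
units tool dx,dy [0.099 0.036] turn 0.007
```

Request:
play_rows:
  deltas: [0.04,0.02,0.01,0,1,0.04,0.01,0.01,0,1,0.02,0,0.01,0,1,0,0,0,0,1]

```text
clock: 24.4
position: [0.5692, 0.2316, 0.2061]
ee_rot: [[-0.59, -0.807, 0.01], [-0.807, 0.59, 0.006], [-0.011, -0.005, -1.0]]
ft_force: [10.0, 13.4, 13.4]
width: 0.031
finger_force: 43.9
```

Request:
play_rows:
  deltas: [0.03,0,0,0,1,0.03,0,0.01,0,1,0,0,0,0,1]

```text
clock: 24.65
position: [0.5687, 0.2308, 0.2061]
ee_rot: [[-0.59, -0.808, 0.013], [-0.808, 0.59, 0.01], [-0.015, -0.005, -1.0]]
ft_force: [14.6, 24.9, 11.1]
width: 0.0309
finger_force: 43.4
```

Contact. Releasing and checking; then the plan for the bar.

Request:
play_rows:
  deltas: [0,0,0,0,0.45,0,0,0,0,0.45,0,0,0,0,0.45,0,0,-0.1,0,0.45,0,0,-0.5,0,0.45]

```text
clock: 25.07
position: [0.5638, 0.2278, 0.2239]
ee_rot: [[-0.591, -0.807, -0.005], [-0.807, 0.591, -0.001], [0.004, 0.003, -1.0]]
ft_force: [-0.2, 0.2, -0.6]
width: 0.0471
finger_force: 0.0
```

Request:
play_rows:
  deltas: [0,0,-1,0,0.45,0,0,-1,0,0.45,0,0,-1,0,0.2,0,0,-1,0,0.2,0,0,-0.7,0,0.2]

```text
clock: 25.48
position: [0.5642, 0.2279, 0.418]
ee_rot: [[-0.591, -0.807, 0.003], [-0.807, 0.591, 0.001], [-0.002, -0.002, -1.0]]
ft_force: [1.4, -0.1, 0.7]
width: 0.0681
finger_force: 0.0
```

Request:
play_rows:
  deltas: [0,0,0,0,0.1,0,0,0,0,0.1]

```text
clock: 25.65
position: [0.5648, 0.228, 0.4155]
ee_rot: [[-0.591, -0.807, 0.003], [-0.807, 0.591, 0.001], [-0.002, -0.002, -1.0]]
ft_force: [0.3, -0.8, -0.3]
width: 0.0771
finger_force: 0.0
```

```bash
python3 chk.py wrist w5; python3 - <<'E'
from h import *
plan([(.52,-.30,.42,103,.1)])
E
```

```text
[0.56479892 0.22804418 0.41553154] -126.23 25.65
[314. 214.] 1250 top 0.0196 tilt deg [-0.1 -0.1] c [ 19.4 -80.4] size [37.7 31.8] 0.0 x range [ 0.7 38.2]
[393. 218.] 1690 top 0.0237 tilt deg [0.1 0.7] c [23.5 -1.7] size [34.6 45.5] 89.9 x range [ 0.8 45.8]
[476. 223.] 2579 top 0.0257 tilt deg [-0.   1.1] c [28.7 79.6] size [55.8 40.6] 0.1 x range [ 0.8 56.4]
0.33,-0.2,-0,0.96,0.1,0.32,-0.22,-0,0.96,0.1,0.3,-0.25,-0,0.96,0.1,0.29,-0.27,-0,0.96,0.1,0.27,-0.28,-0.01,0.96,0.1
0.25,-0.3,-0,0.96,0.1,0.23,-0.32,-0.01,0.96,0.1,0.2,-0.33,-0,0.96,0.1,0.18,-0.34,-0.01,0.96,0.1,0.16,-0.36,-0,0.96,0.1
0.13,-0.37,-0.01,0.96,0.1,0.11,-0.37,-0,0.96,0.1,0.08,-0.38,-0.01,0.96,0.1,0.06,-0.39,-0,0.96,0.1,0.03,-0.39,-0.01,0.96,0.1
0.01,-0.39,-0,0.96,0.1,-0.02,-0.39,-0.01,0.96,0.1,-0.05,-0.39,-0,0.96,0.1,-0.07,-0.38,-0.01,0.96,0.1,-0.1,-0.38,-0,0.96,0.1
-0.12,-0.37,-0.01,0.96,0.1,-0.15,-0.36,-0,0.96,0.1,-0.17,-0.35,-0.01,0.96,0.1,-0.19,-0.34,-0,0.96,0.1,-0.21,-0.32,-0.01,0.97,0.1
-0.24,-0.31,-0,0.96,0.1,-0.26,-0.29,-0.01,0.97,0.1,-0.27,-0.28,-0,0.96,0.1,-0.29,-0.26,-0.01,0.97,0.1,-0.31,-0.23,-0,0.96,0.1
-0.33,-0.21,-0.01,0.97,0.1,-0.34,-0.19,-0,0.96,0.1,-0.35,-0.17,-0.01,0.97,0.1,-0.36,-0.15,-0,0.96,0.1
end [ 0.5201 -0.3001  0.4199] -256.99
```

All three are flat, square and against the cleat: small at y −80.4, medium −1.7 and large +79.6 mm. Since I'm here, I'll regrip the medium and shift it by 1.7 mm.

```bash
python3 - <<'E'
from tgt import *
c=bp(.0185,0.0); print(c)
plan([(c[0],c[1],.415,233.76,.42),(c[0],c[1],.24,233.76),(c[0],c[1],.2085,233.76,.42,3)])
E
```

```text
[0.50806842 0.28146935 0.02647556]
-0.08,0.64,-0.01,0,0.42,-0.08,0.65,-0.01,0,0.42,-0.08,0.64,-0.01,0,0.42,-0,0,0.88,0,0.42,-0,0,0.87,0,0.42
-0,0,0.88,0,0.42,-0,0,0.87,0,0.42,-0,0,0.88,0,0.42,-0,0,0.26,0,0.42,-0,0,0.26,0,0.42
-0,0,0.27,0,0.42
end [0.5081 0.2814 0.2083] -126.23
```

Request:
play_rows:
  deltas: [-0.08,0.64,-0.01,0,0.42,-0.08,0.65,-0.01,0,0.42,-0.08,0.64,-0.01,0,0.42,0,0,0.88,0,0.42,0,0,0.87,0,0.42]

```text
clock: 26.12
position: [0.5071, 0.2824, 0.3443]
ee_rot: [[-0.589, -0.808, 0.001], [-0.808, 0.589, 0.001], [-0.001, -0.001, -1.0]]
ft_force: [1.5, -0.1, 0.1]
width: 0.0495
finger_force: 0.0
```

Request:
play_rows:
  deltas: [0,0,0.88,0,0.42,0,0,0.87,0,0.42,0,0,0.6,0,0.42,0,0,0,0,0.42,0,0,0,0,0.42]

```text
clock: 26.53
position: [0.5075, 0.2812, 0.25]
ee_rot: [[-0.591, -0.807, -0.004], [-0.807, 0.591, -0.001], [0.003, 0.002, -1.0]]
ft_force: [0.3, 0.7, 1.0]
width: 0.049
finger_force: 0.0
```

```bash
python3 rel.py .0185 0 233.76
```

```text
pos [0.5075 0.2812 0.25  ] psi -126.23 width 0.04903925800816772 F [0.3 0.7 1. ] clk 26.5333
board x along slope of point under TCP 0.018 y 0.0003 board height there 0.0263
units tool dx,dy [-0.031 -0.019] turn 0.004
```

Request:
play_rows:
  deltas: [0,0,0.4,0,0.42,0,0,0.35,0,0.42,0,0,0.25,0,0.42,0,0,0,0,0.42,0,0,0,0,0.42]

```text
clock: 26.95
position: [0.5084, 0.2816, 0.2119]
ee_rot: [[-0.591, -0.807, 0.0], [-0.807, 0.591, 0.0], [-0.0, -0.0, -1.0]]
ft_force: [-0.2, 0.6, 0.2]
width: 0.0499
finger_force: 0.0
```

Request:
play_rows:
  deltas: [0,0,0,0,1,0,0,0,0,1,0,0,0,0,1,0,0.02,0,0,1,0,0.02,0,0,1]
  newtons: 20

```text
clock: 27.37
position: [0.5076, 0.2824, 0.2124]
ee_rot: [[-0.591, -0.807, 0.003], [-0.807, 0.591, -0.0], [-0.001, -0.002, -1.0]]
ft_force: [2.3, -4.5, 4.8]
width: 0.0333
finger_force: 21.0
```

Request:
play_rows:
  deltas: [0.02,0,0,0,1,0.02,0,0,0,1,0,0,0,0,1]

```text
clock: 27.62
position: [0.5071, 0.2818, 0.2125]
ee_rot: [[-0.591, -0.807, 0.004], [-0.807, 0.591, 0.003], [-0.004, -0.002, -1.0]]
ft_force: [6.9, 5.4, 2.8]
width: 0.033
finger_force: 20.7
```

```bash
python3 rel.py .0175 0.0018 233.76
```

```text
pos [0.5071 0.2818 0.2125] psi -126.21 width 0.03297020724332721 F [6.9 5.4 2.8] clk 27.6167
board x along slope of point under TCP 0.0182 y 0.001 board height there 0.0264
units tool dx,dy [0.038 0.028] turn 0.008
```

Request:
play_rows:
  deltas: [0,0.03,0,0,1,0.02,0,0,0,1,0,0,0,0,1]

```text
clock: 27.87
position: [0.5062, 0.2821, 0.2126]
ee_rot: [[-0.591, -0.807, 0.005], [-0.807, 0.591, 0.003], [-0.006, -0.002, -1.0]]
ft_force: [8.5, 7.7, 2.1]
width: 0.0336
finger_force: 20.6
```

Request:
play_rows:
  deltas: [0,0,0,0,0.42,0,0,0,0,0.42,0,0,0,0,0.42,0,0,-0.1,0,0.42,0,0,-0.5,0,0.42]

```text
clock: 28.28
position: [0.5036, 0.2808, 0.2332]
ee_rot: [[-0.591, -0.807, -0.004], [-0.807, 0.591, -0.002], [0.004, 0.002, -1.0]]
ft_force: [0.3, -0.0, -0.2]
width: 0.0493
finger_force: 0.0
```

Request:
play_rows:
  deltas: [0,0,-1,0,0.42,0,0,-1,0,0.42,0,0,-1,0,0.2,0,0,-1,0,0.1,0,0,-0.7,0,0.1]

```text
clock: 28.7
position: [0.5039, 0.281, 0.4271]
ee_rot: [[-0.591, -0.807, 0.003], [-0.807, 0.591, 0.001], [-0.002, -0.001, -1.0]]
ft_force: [1.0, 0.5, 0.8]
width: 0.0768
finger_force: 0.0
```

Request:
play_rows:
  deltas: [0,0,0,0,0.1,0,0,0,0,0.1]

```text
clock: 28.87
position: [0.5045, 0.2812, 0.4246]
ee_rot: [[-0.591, -0.807, 0.002], [-0.807, 0.591, 0.001], [-0.002, -0.001, -1.0]]
ft_force: [0.0, -0.0, -1.2]
width: 0.0765
finger_force: 0.0
```

```bash
python3 chk.py wrist w6; python3 - <<'E'
from h import *
plan([(.53,-.30,.43,283,.1)])
E
```

```text
[0.50450248 0.28123726 0.42460084] -126.22 28.8667
[235. 205.] 1225 top 0.0194 tilt deg [-0. -1.] c [ 19.2 -80.5] size [32.5 37.3] 89.8 x range [ 0.7 37.8]
[314. 209.] 1567 top 0.0235 tilt deg [-0.1  0.2] c [23.9  0.3] size [33.1 45.9] 89.9 x range [ 1.  46.7]
[394. 214.] 2390 top 0.0256 tilt deg [0.1 0.5] c [28.8 79.9] size [40.5 55.6] 89.9 x range [ 1.1 56.5]
0.67,-0.54,-0.01,-0.72,0.1,0.69,-0.5,-0.01,-0.72,0.1,0.72,-0.47,-0.01,-0.72,0.1,0.74,-0.43,-0.01,-0.72,0.1,0.76,-0.39,-0.01,-0.73,0.1
0.78,-0.35,-0.01,-0.72,0.1,0.8,-0.31,-0.01,-0.73,0.1,0.81,-0.27,-0.01,-0.72,0.1,0.82,-0.23,-0.01,-0.73,0.1,0.83,-0.19,-0.01,-0.72,0.1
0.84,-0.15,-0.01,-0.73,0.1,0.85,-0.1,-0.01,-0.72,0.1,0.85,-0.06,-0.01,-0.73,0.1,0.86,-0.02,-0.01,-0.72,0.1,0.86,0.03,-0.01,-0.73,0.1
0.85,0.07,-0.01,-0.72,0.1,0.85,0.12,-0.01,-0.73,0.1
end [ 0.5298 -0.3001  0.4299] -76.98
```

Request:
play_rows:
  deltas: [0.67,-0.54,-0.01,-0.72,0.1,0.69,-0.5,-0.01,-0.72,0.1,0.72,-0.47,-0.01,-0.72,0.1,0.74,-0.43,-0.01,-0.72,0.1,0.76,-0.39,-0.01,-0.73,0.1]

```text
clock: 29.33
position: [0.5117, 0.1086, 0.4237]
ee_rot: [[-0.368, -0.93, -0.003], [-0.93, 0.368, -0.0], [0.001, 0.002, -1.0]]
ft_force: [0.7, 0.3, 0.2]
width: 0.077
finger_force: 0.0
```

Request:
play_rows:
  deltas: [0.78,-0.35,-0.01,-0.72,0.1,0.8,-0.31,-0.01,-0.73,0.1,0.81,-0.27,-0.01,-0.72,0.1,0.82,-0.23,-0.01,-0.73,0.1,0.83,-0.19,-0.01,-0.72,0.1]

```text
clock: 29.75
position: [0.519, -0.0621, 0.4258]
ee_rot: [[-0.125, -0.992, -0.002], [-0.992, 0.125, 0.001], [-0.0, 0.003, -1.0]]
ft_force: [0.4, -0.0, 0.5]
width: 0.0769
finger_force: 0.0
```

Request:
play_rows:
  deltas: [0.84,-0.15,-0.01,-0.73,0.1,0.85,-0.1,-0.01,-0.72,0.1,0.85,-0.06,-0.01,-0.73,0.1,0.86,-0.02,-0.01,-0.72,0.1,0.86,0.03,-0.01,-0.73,0.1]

```text
clock: 30.17
position: [0.5268, -0.2333, 0.4276]
ee_rot: [[0.128, -0.992, -0.002], [-0.992, -0.128, 0.001], [-0.002, 0.002, -1.0]]
ft_force: [0.8, 0.3, 0.4]
width: 0.0766
finger_force: 0.0
```

Request:
play_rows:
  deltas: [0.85,0.07,-0.01,-0.72,0.1,0.85,0.12,-0.01,-0.73,0.1,0,0,0,0,0.1,0,0,0,0,0.1]

```text
clock: 30.5
position: [0.5297, -0.3015, 0.4278]
ee_rot: [[0.223, -0.975, -0.003], [-0.975, -0.223, 0.002], [-0.003, 0.002, -1.0]]
ft_force: [0.1, 0.5, 0.3]
width: 0.0768
finger_force: 0.0
```

```bash
sed -i 's/w2.png/w7.png/' blobs.py; python3 blobs.py
```

```text
[ 0.52968302 -0.30151844  0.4277981 ] -77.12105543435403 0.07681285157053346
[351.  17.] 3089 z 0.0318 [ 0.542  -0.4696] [0.0929 0.0358] 13.1 [ 65. 118. 201.]
[ 60. 185.] 30911 z 0.0485 [ 0.7974 -0.2788] [0.2756 0.0927] 87.9 [182. 190. 189.]
[527.  53.] 5554 z 0.0269 [ 0.3609 -0.4889] [0.1956 0.0316] 24.2 [108. 108. 104.]
[290. 138.] 3545 z 0.0325 [ 0.5692 -0.3578] [0.0386 0.088 ] 12.6 [156. 179. 152.]
[509. 169.] 2429 z 0.0256 [ 0.3367 -0.3793] [0.042  0.0565] 8.8 [138.  78. 170.]
[176. 197.] 3484 z 0.0323 [ 0.6762 -0.2704] [0.0392 0.0892] 9.6 [211.  68.  65.]
[478. 342.] 1278 z 0.03 [ 0.2906 -0.1676] [0.0266 0.0926] 51.9 [116. 110. 101.]
```

View pics/w7.png

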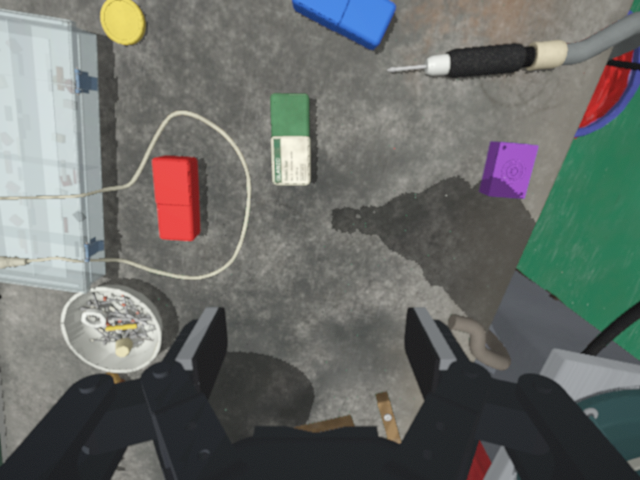

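The bar is at (290,138), green and cream halves as described. The red (176,197) and blue (351,17) bars are decoys.

```bash
python3 - <<'E'
from h import *
plan([(.5692,-.3578,.30,282.6,.35),(.5692,-.3578,.21,282.6),(.5692,-.3578,.186,282.6,.35,2)])
E
```

```text
0.32,-0.13,0.64,0.02,0.35,0.33,-0.13,0.64,0.02,0.35,0.32,-0.13,0.64,0.01,0.35,0.33,-0.13,0.64,0.02,0.35,0.32,-0.12,0.65,0.01,0.35
0,-0,0.75,0,0.35,0,-0,0.75,0,0.35,0,-0,0.75,0,0.35,0,-0,0.3,0,0.35,0,-0,0.3,0,0.35
end [ 0.5691 -0.3578  0.186 ] -77.39
```

Request:
play_rows:
  deltas: [0.32,-0.13,0.64,0.02,0.35,0.33,-0.13,0.64,0.02,0.35,0.32,-0.13,0.64,0.01,0.35,0.33,-0.13,0.64,0.02,0.35,0.32,-0.12,0.65,0.01,0.35]

```text
clock: 30.97
position: [0.5698, -0.3562, 0.3001]
ee_rot: [[0.221, -0.975, -0.001], [-0.975, -0.221, 0.001], [-0.001, 0.0, -1.0]]
ft_force: [0.6, 0.2, 0.0]
width: 0.0552
finger_force: 0.0
```

Request:
play_rows:
  deltas: [0,0,0.75,0,0.35,0,0,0.75,0,0.35,0,0,0.75,0,0.35,0,0,0.3,0,0.35,0,0,0.3,0,0.35]

```text
clock: 31.38
position: [0.569, -0.3554, 0.1854]
ee_rot: [[0.221, -0.975, -0.003], [-0.975, -0.221, 0.002], [-0.003, 0.002, -1.0]]
ft_force: [0.2, -0.7, 0.3]
width: 0.0556
finger_force: 0.0
```

Request:
play_rows:
  deltas: [0,0,0,0,0.35,0,0,0,0,1,0,0,0,0,1,0,0,0,0,1,0,0,0,0,1]
  newtons: 40

```text
clock: 31.8
position: [0.5695, -0.3573, 0.1882]
ee_rot: [[0.22, -0.975, 0.001], [-0.975, -0.22, -0.001], [0.001, -0.001, -1.0]]
ft_force: [0.3, 0.2, -2.1]
width: 0.0376
finger_force: 41.6
```

```bash
python3 - <<'E'
from tgt import *
st=arm.observe(); print(st['position'],psi(st),st['width'],st['finger_force'],st['ft_force'])
c=bp(.128,.0017); print(c)
plan([(.5692,-.3578,.30,282.6,1),(.55,-.08,.43,303),(c[0],c[1],.42,323.76),(c[0],c[1],.30,323.76)])
E
```

```text
[ 0.56954482 -0.35729151  0.18823574] -77.28851038440564 0.037645502077059384 41.57591164112091 [ 0.34014402  0.17546027 -2.05866573]
[0.5695086  0.36816711 0.052966  ]
0,0,-0.7,0.01,1,0,0,-0.7,0.01,1,0.01,0.01,-0.7,0,1,0,0,-0.69,0.01,1,-0.76,-0.12,-0.36,-0.57,1
-0.76,-0.15,-0.36,-0.57,1,-0.75,-0.18,-0.36,-0.57,1,-0.75,-0.2,-0.36,-0.57,1,-0.74,-0.23,-0.36,-0.56,1,-0.73,-0.26,-0.36,-0.57,1
-0.71,-0.3,-0.36,-0.56,1,-0.71,-0.32,-0.37,-0.57,1,-0.69,-0.35,-0.36,-0.56,1,-0.7,-0.5,0.02,-0.4,1,-0.69,-0.52,0.02,-0.4,1
-0.67,-0.54,0.02,-0.4,1,-0.66,-0.56,0.02,-0.4,1,-0.64,-0.58,0.02,-0.4,1,-0.63,-0.59,0.02,-0.4,1,-0.61,-0.61,0.02,-0.4,1
-0.59,-0.63,0.02,-0.4,1,-0.57,-0.64,0.02,-0.4,1,-0.56,-0.66,0.02,-0.4,1,-0.54,-0.67,0.02,-0.4,1,-0.52,-0.69,0.01,-0.4,1
-0.49,-0.71,0.02,-0.39,1,-0,0,0.75,-0,1,-0,0,0.75,-0,1,-0,0,0.75,-0,1,-0,0,0.75,-0,1
end [0.5697 0.3682 0.2998] -36.25
```

Request:
play_rows:
  deltas: [0,0,-0.7,0.01,1,0,0,-0.7,0.01,1,0.01,0.01,-0.7,0,1,0,0,-0.69,0.01,1,-0.76,-0.12,-0.36,-0.57,1]

```text
clock: 32.22
position: [0.5674, -0.3307, 0.3168]
ee_rot: [[0.253, -0.968, 0.004], [-0.968, -0.253, -0.004], [0.005, -0.003, -1.0]]
ft_force: [0.4, 0.6, -2.8]
width: 0.038
finger_force: 41.6
```

Request:
play_rows:
  deltas: [-0.76,-0.15,-0.36,-0.57,1,-0.75,-0.18,-0.36,-0.57,1,-0.75,-0.2,-0.36,-0.57,1,-0.74,-0.23,-0.36,-0.56,1,-0.73,-0.26,-0.36,-0.57,1]

```text
clock: 32.63
position: [0.5554, -0.1712, 0.3866]
ee_rot: [[0.443, -0.896, 0.001], [-0.896, -0.443, -0.0], [0.0, -0.0, -1.0]]
ft_force: [1.8, -0.3, -2.6]
width: 0.0376
finger_force: 41.6
```

Request:
play_rows:
  deltas: [-0.71,-0.3,-0.36,-0.56,1,-0.71,-0.32,-0.37,-0.57,1,-0.69,-0.35,-0.36,-0.56,1,-0.7,-0.5,0.02,-0.4,1,-0.69,-0.52,0.02,-0.4,1]

```text
clock: 33.05
position: [0.5524, -0.0097, 0.4289]
ee_rot: [[0.591, -0.807, 0.003], [-0.807, -0.591, -0.0], [0.002, -0.002, -1.0]]
ft_force: [0.8, 0.1, -2.5]
width: 0.0377
finger_force: 41.6
```

Request:
play_rows:
  deltas: [-0.67,-0.54,0.02,-0.4,1,-0.66,-0.56,0.02,-0.4,1,-0.64,-0.58,0.02,-0.4,1,-0.63,-0.59,0.02,-0.4,1,-0.61,-0.61,0.02,-0.4,1]

```text
clock: 33.47
position: [0.5599, 0.1631, 0.424]
ee_rot: [[0.698, -0.716, 0.001], [-0.716, -0.698, 0.0], [0.0, -0.001, -1.0]]
ft_force: [0.7, -0.9, -3.0]
width: 0.0379
finger_force: 41.6
```

Request:
play_rows:
  deltas: [-0.59,-0.63,0.02,-0.4,1,-0.57,-0.64,0.02,-0.4,1,-0.56,-0.66,0.02,-0.4,1,-0.54,-0.67,0.02,-0.4,1,-0.52,-0.69,0.01,-0.4,1]

```text
clock: 33.88
position: [0.5672, 0.3353, 0.4202]
ee_rot: [[0.791, -0.612, 0.0], [-0.612, -0.791, 0.0], [0.0, -0.0, -1.0]]
ft_force: [1.0, -0.3, -2.2]
width: 0.0377
finger_force: 41.6
```

Request:
play_rows:
  deltas: [-0.49,-0.71,0.02,-0.39,1,0,0,0.75,0,1,0,0,0.75,0,1,0,0,0.75,0,1,0,0,0.75,0,1]

```text
clock: 34.3
position: [0.5692, 0.3683, 0.2981]
ee_rot: [[0.807, -0.591, 0.001], [-0.591, -0.807, 0.0], [0.0, -0.0, -1.0]]
ft_force: [1.2, 0.1, -3.4]
width: 0.0378
finger_force: 41.7
```

Request:
play_rows:
  deltas: [0,0,0,0,1,0,0,0,0,1,0,0,0,0,1]

```text
clock: 34.55
position: [0.57, 0.3682, 0.3012]
ee_rot: [[0.806, -0.592, 0.002], [-0.592, -0.806, 0.001], [0.001, -0.002, -1.0]]
ft_force: [-0.3, 0.3, -2.2]
width: 0.0379
finger_force: 41.8
```

```bash
python3 rel.py .128 .0017 323.76
```

```text
pos [0.57   0.3682 0.3012] psi -36.27 width 0.03785599978538593 F [-0.3  0.3 -2.2] clk 34.55
board x along slope of point under TCP 0.1283 y 0.0013 board height there 0.053
units tool dx,dy [-0.016  0.019] turn -0.006
```

Request:
play_rows:
  deltas: [0,0,0.5,0,1,0,0,0.5,0,1,0,0,0.3,0,1,0,0,0.05,0,1,0,0,0,0,1]

```text
clock: 34.97
position: [0.5701, 0.3682, 0.2468]
ee_rot: [[0.806, -0.592, 0.002], [-0.592, -0.806, 0.001], [0.001, -0.002, -1.0]]
ft_force: [0.1, -0.4, -2.2]
width: 0.0376
finger_force: 41.8
```

Request:
play_rows:
  deltas: [0,0,0.03,0,1,0,0,0.03,0,1,0,0,0,0,1]

```text
clock: 35.22
position: [0.5701, 0.3682, 0.2459]
ee_rot: [[0.806, -0.591, 0.004], [-0.591, -0.806, 0.002], [0.002, -0.004, -1.0]]
ft_force: [-4.6, -3.0, 16.2]
width: 0.0374
finger_force: 43.8
```

Request:
play_rows:
  deltas: [0,0,0,0,0.5,0,0,0,0,0.4,0,0,0,0,0.3,0,0,0,0,0.3,0,0,0,0,0.3]

```text
clock: 35.63
position: [0.5698, 0.3681, 0.2429]
ee_rot: [[0.806, -0.591, 0.0], [-0.591, -0.806, 0.0], [0.0, -0.0, -1.0]]
ft_force: [0.2, 0.4, -0.8]
width: 0.0599
finger_force: 0.0
```

```bash
python3 rel.py .128 .0017 323.76; python3 - <<'E'
from h import *
im,W,st=cloud('side'); cv2.imwrite('pics/s8.png',cv2.resize(im[160:250,270:400,::-1],None,fx=6,fy=6,interpolation=cv2.INTER_CUBIC))
E
```

```text
pos [0.5698 0.3681 0.2429] psi -36.26 width 0.059906378837717635 F [ 0.2  0.4 -0.8] clk 35.6333
board x along slope of point under TCP 0.1281 y 0.0014 board height there 0.053
units tool dx,dy [-0.007  0.004] turn -0.005
```

View pics/s8.png

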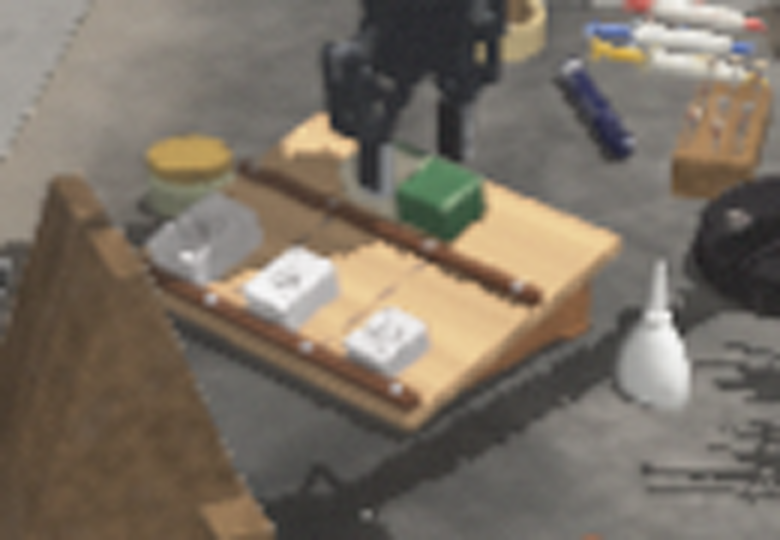

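The crop shows the bar lying flat on the board uphill of the upper cleat at (430,190), with the three inserts in their row. I'll push it down the slope with the upper finger.

Request:
play_rows:
  deltas: [0,0.15,0.03,0,0.3,0,0.1,0.03,0,0.3,0,0.05,0.01,0,0.3,0,0,0,0,0.3]

```text
clock: 36.02
position: [0.5622, 0.3579, 0.2398]
ee_rot: [[0.806, -0.592, -0.0], [-0.592, -0.806, -0.0], [-0.0, 0.0, -1.0]]
ft_force: [0.2, 0.7, -0.4]
width: 0.0597
finger_force: 0.0
```

Request:
play_rows:
  deltas: [0,0.04,0.01,0,0.3,0,0.04,0.01,0,0.3,0,0,0,0,0.3]

```text
clock: 36.27
position: [0.5606, 0.3556, 0.2392]
ee_rot: [[0.806, -0.591, 0.0], [-0.591, -0.806, 0.0], [0.0, -0.0, -1.0]]
ft_force: [1.7, 1.0, 0.0]
width: 0.0599
finger_force: 0.1
```

Request:
play_rows:
  deltas: [0,0.03,0.01,0,0.3,0,0.03,0.01,0,0.3,0,0,0,0,0.3]

```text
clock: 36.52
position: [0.5592, 0.3538, 0.2383]
ee_rot: [[0.806, -0.591, 0.0], [-0.591, -0.806, 0.0], [0.0, -0.0, -1.0]]
ft_force: [1.0, -0.3, 1.4]
width: 0.06
finger_force: 0.6
```

Request:
play_rows:
  deltas: [0,0.03,0.01,0,0.3,0,0.03,0.01,0,0.3,0,0,0,0,0.3]

```text
clock: 36.77
position: [0.5584, 0.3524, 0.2381]
ee_rot: [[0.807, -0.591, 0.002], [-0.591, -0.807, 0.002], [0.0, -0.003, -1.0]]
ft_force: [4.3, 6.4, 3.0]
width: 0.0596
finger_force: 4.0
```

Request:
play_rows:
  deltas: [0,0.03,0.01,0,0.3,0,0.03,0.01,0,0.3,0,0,0,0,0.3]

```text
clock: 37.02
position: [0.5577, 0.3515, 0.2383]
ee_rot: [[0.807, -0.591, 0.005], [-0.591, -0.807, 0.006], [0.001, -0.007, -1.0]]
ft_force: [7.2, 14.4, 7.5]
width: 0.0597
finger_force: 8.5
```

```bash
python3 chk.py top t9; python3 rel.py .12 0 323.76
```

```text
[0.55774363 0.35146597 0.23830928] -36.21 37.0167
[266. 239.] 101 top 0.0209 tilt deg [1.1 4.4] c [ 16.4 -79.8] size [33.3 39.9] 83.0 x range [-1.  36.3]
pos [0.5577 0.3515 0.2383] psi -36.21 width 0.059713355541784995 F [ 7.4 14.3  6.2] clk 37.0667
board x along slope of point under TCP 0.107 y 0.0013 board height there 0.0479
units tool dx,dy [ 0.03  -0.282] turn 0.008
```

Request:
play_rows:
  deltas: [0,-0.1,-0.03,0,0.3,0,-0.05,-0.2,0,0.25,0,0,-0.7,0,0.2,0,0,-1,0,0.2,0,0,-1,0,0.2]

```text
clock: 37.48
position: [0.5593, 0.3544, 0.3549]
ee_rot: [[0.806, -0.592, -0.003], [-0.592, -0.806, -0.002], [-0.001, 0.003, -1.0]]
ft_force: [2.0, 0.5, -0.2]
width: 0.068
finger_force: 0.0
```

Request:
play_rows:
  deltas: [-0.5,0.5,-0.9,0,0.2,-0.5,0.5,-0.9,0,0.2,-0.5,0.3,0,0,0.2,0,0,0,0,0.2,0,0,0,0,0.2]

```text
clock: 37.9
position: [0.4848, 0.349, 0.4204]
ee_rot: [[0.807, -0.591, 0.001], [-0.591, -0.807, -0.0], [0.001, -0.0, -1.0]]
ft_force: [1.1, -0.5, 0.7]
width: 0.0681
finger_force: 0.0
```

```bash
python3 chk.py wrist w10; python3 chk.py top t10
```

```text
[0.48481507 0.34902313 0.42038367] -36.21 37.9
[366.  54.] 1735 top 0.0195 tilt deg [-0.9 -0.8] c [ 19.2 -80.4] size [31.8 38.9] 90.0 x range [ 0.9 38.5]
[250. 148.] 4921 top 0.0324 tilt deg [-0.   1.5] c [124.8  -1.3] size [89.3 39.4] 90.0 x range [106.1 143.9]
[358. 149.] 1872 top 0.0235 tilt deg [-0.7  0.5] c [23.9  0.7] size [46.7 34.3] 0.1 x range [ 1.2 46.7]
[351. 230.] 2317 top 0.0256 tilt deg [-0.5  0.8] c [28.7 80. ] size [56.9 40.8] 0.1 x range [ 1.6 56.8]
[0.4855844  0.34903055 0.41958711] -36.24 37.95
```

View pics/w10.png

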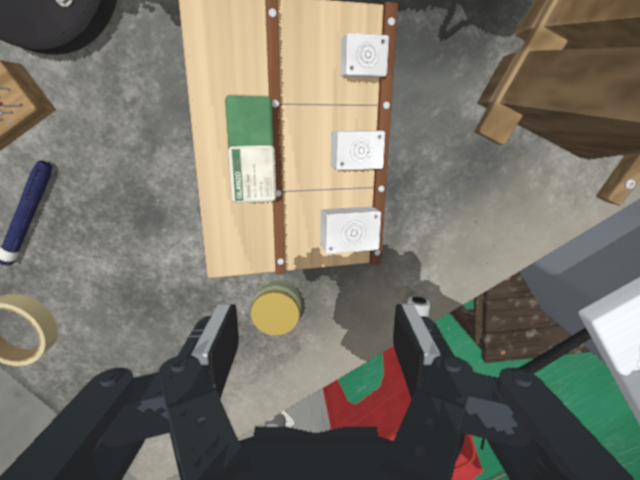

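The final view shows the large insert (351,230) beside the pot, medium (358,149) and small (366,54). All are flat, square and against the lower cleat. The bar (250,148) is flat against the upper cleat and centred within about 2 mm, and the arm is clear.

```bash
python3 -c "
from plant import arm
print(arm.job_done())"
```

```text
the job is handed in; nothing more can be done
None
```

The job is handed in: all three inserts lie flat against the lower cleat, each within about 1 mm of its bay centre (large by the pot, medium in the middle, small by the bottle), and the green-and-cream bar lies flat against the upper cleat, about 2 mm off centre on the medium insert.

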